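# Key the chuck onto the tilted rotary stage and shut its keeper

### The arm

A 6-joint arm with a two-finger parallel gripper is mounted at the origin on a cart in front of the work surface, level with it; the furniture and walls round the work are solid. World frame = base frame: x ahead of the robot, y to its left, z up, the work surface at z = 0. Lengths are in m, angles in degrees, forces in N, time in s.
With the tool pointing down it reaches from about 0.375 to 0.9 m from the base axis. Payload 3.1 kg.
Tool frame: the origin (TCP) lies where the fingers leave the gripper's body, on its centre line; the fingertips stand 70 mm ahead of it and the grasp point (between the pads) lies 51 mm ahead of it; z points along the fingers, y is the line along which they close (so a half turn about z gives the same grasp; the last joint's range is limited). The gripper opens to 87 mm and grips with 3 to 60 N. Pads are 19 mm wide; open, the fingers measure 117 mm over their backs; the gripper's body (75 mm by 190 mm) begins 51 mm behind the grasp point.
Start: joints at [60.476, 30.224, 82.088, -0, 67.689, -10.227], TCP at [0.207, 0.59, 0.292] pointing down, gripper open.
Joint ranges: [-176.69, 176.69], [-43.24, 126.21], [12.49, 139.97], [-82, 262], [0, 151.66], [-163.58, 163.58]. Speed limits (degrees/s): [159.86, 159.86, 180, 180, 180, 180].

### API

Orientations are given as a 3x3 rotation matrix whose columns are the frame's x, y, z axes.
In Python, from rig import readout, capture, calibration, bot, look_for gives the robot as it stands. The module is installed in compiled form; this text tells all that it offers.
- The arm moves only by the shell command python3 -m pendant 'ROWS'. ROWS is JSON, a list of rows, each a list of 7 numbers: the shift along the tool's x, y, z normalised to -1 to 1, where 1 is 200 mm, then the turn, a rotation vector about the tool's x, y, z normalised to -1 to 1, where 1 is 180 degrees, then the closure, from -1 (fully open) to 1 (shut). In form: [[dx, dy, dz, ax, ay, az, grip], ...]. A call has 1 to 8 rows; each row is the pose to reach, as a shift and turn from the pose commanded when the call began, along the tool's axes at that moment, turning the shorter way round; what a row does not reach only later rows make up. A row lasts 1/10 s, in which the tool goes at most 50 mm and 8.59 degrees, less where a joint would pass 70% of its speed; a pose out of reach is approached as far as the arm can. A call with a number of a shift or a turn outside -1 to 1 is refused whole. A call with a gripper value outside its range is refused whole. The fingers move at their own pace and stop on an object; the grip force is fixed at half the most. Time passes only in rows, so rows that repeat a pose let the fingers close. It gives the time, the measured TCP pose, the force, the opening and the grip force at its end, in the units of the state.
- readout.read_state(): the state, without advancing time (a new reading comes with each control period).
- capture(name): name is "scene" or "side" or "wrist"; returns (picture, depth): 384x512x3 uint8, red, green, blue; 384x512 float32, m along the optical axis (not along the pixel's ray), 0 where there is no reading.
- calibration(name): a dict with "mtx" (3x3 intrinsics, pixels), "k1" (the pictures are not rectified: a ray, as slopes to the right and down, at radius r is drawn at 1 + k1 r^2 times it, then the intrinsics apply), "T" (4x4, takes a point from camera to world coordinates); the wrist camera has in their place "mount" (4x4, takes a point from camera to tool coordinates, whose origin is the TCP and whose axes are the flange's). Camera axes: x right, y down, z forward; pixel columns grow to the right and rows downward; lengths in m; the calibration is good to about 2 mm. A picture is of the moment at which its call begins: read the wrist's pose just before it. calibration takes no time and is no camera call.
- bot.hand_in(): hands the job in; it is judged then, once.
Trained networks look in the newest picture that a camera, given by its name, has taken for a name from the list of things; names that differ only in an ending like _2 or _b are one class to them, and where a whole thing is asked for, a point or a joint stands for the part that bears it (a point fixed in the world has none). Each returns a list of dicts, best first, with "conf" (0 to 1); they miss things now and then, are a little off and sometimes report something else, mostly with a low value. They report only what shows in the picture. A call takes as long as a camera call. They do not tell look-alikes from the thing itself.
- look_for(thing, camera): "extent" ([left, top, right, bottom] in pixels, round what is visible of it).
The state is a dict: "time_s": time; "joint_positions": joint angles; "qvel": joint speeds; "tau": joint torques, N m; "position": TCP position; "tcp_rot": TCP orientation; "force": force on the tool from outside, world axes, zero at the start; "moment": the same for the moment, N m; "opening": opening from 0.0 (shut) to 1.0 (fully open); "grasp_force": force on a finger pad.
Only numpy, scipy, OpenCV 4.12 (cv2) and the standard library are available. Lean on these libraries where they do the work, as an engineer would, in place of code of your own. Each camera call takes 0.05 s, during which the arm holds its last target. There are 200 camera calls.

### The job

Fit the loose metal chuck onto the spindle of the tilted rotary stage, turning it so that its keyway takes the spindle's key and it drops fully home, flat on the seat. Then swing the keeper all the way shut over the chuck's flange so that it cannot come off, and let go. Leave the vial, the syringe and the small block where they are.

Things in the scene. Friction and masses are not known exactly. Their poses are not given: they have to be found in the camera images.
- chuck_center (a point): Loose bare-aluminium keyed chuck, 58 mm high, about 0.2 kg, standing on its flange. This point: its centre, on the axis, 29 mm above the underside; z up along its axis. Flange 64 mm across, 0 to 8 mm above the underside; round hub 44 mm across up to 30 mm; on it a flat grip bar 14 mm wide (along y), 36 mm long (along x), from 30 to 58 mm
- chuck_nose (a point): Tip of the square index nose, 10 mm wide and 8 mm high, that juts 9 mm from the flange's rim on the chuck's -x side, in line with the grip bar; it marks the keyway. Axes as the chuck's. Hidden below: a blind bore 18 mm across, 26 mm deep, with one keyway 11 mm wide on the nose's side reaching 19 mm out from the axis, as deep as the bore
- spindle_seat (a point): Centre of the spindle's flat seat, where the middle of the chuck's underside comes to lie. z is the spindle's axis, leaning 30 degrees from vertical towards the robot. Round shaft 15 mm across, 24 mm high, its last 6 mm coned to 7 mm. Braked: turns only under more than 0.35 N m. With the chuck home its centre is 29 mm along z from here and all its axes are parallel to these
- spindle_key (a point): Top of the outer end of the spindle's one key: 8 mm wide, rounded top 12 mm above the seat, on the -x side of the shaft, reaching 16.5 mm out from the axis. Axes as the seat's. The chuck goes home only with its nose on this side; else it rests on the key 12 mm too high
- stage: The fixed tilted rotary stage, a metal plate fixture 112 x 116 mm whose deck slopes 30 degrees, low edge towards the robot (-x); origin in the middle of its underside. The seat stands 5 mm above the deck, 48 mm above the worktop. The keeper's post is on its -y side, the robot's right
- keeper_knob (a point): Middle of the black round knob (12 mm across, 18 mm high) on the handle end of the keeper, a steel bar 14 x 74 x 5 mm that swings parallel to the deck; z parallel to the spindle's axis. The pivot axis lies 38 mm from here along this frame's +y, the hook end 26 mm beyond it. The knob stands on the bar, its foot 9 mm below this point. The bar passes 2 mm above the flange of a chuck that is home
- keeper (a joint): Angle of the keeper, rad: 0 shut (at its stop, hook over the flange, handle straight out sideways), 1.6 fully open. Starts at 1.2 to 1.5 with the knob on the low side, towards the robot; to shut it the knob goes round outwards and up the slope, counter-clockwise seen from above. Stays where it is left; about 1.5 N at the knob moves it
- vial: Bystander: glass vial 22 mm across, 45 mm high, standing to the left of the stage; origin in its underside
- syringe: Bystander: syringe 32 x 106 x 26 mm lying crosswise in front of the stage; origin in its underside
- block: Bystander: small fixture block 25 x 40 x 21 mm, to the right of the stage; origin in its underside
Mind the look-alikes: they are no part of the job. What is shaped like the part that bears chuck_center but black or green is not meant.

How it is judged:
By the outcome, as a careful person would: the job done as asked, in the order asked, and still so for the second after the job is handed in, with the robot touching nothing.
It also fails if it takes over 53 s, if anything falls off the work surface, if the arm or the gripper's body presses on something with over 40 N, if the wrist force passes 120 N, or if a joint passes its speed limit or range.

## Working session

There is one attempt and no reset: what is moved stays moved. The work goes in short steps, Python scripts to look and compute and a shell command to move; the robot and the scene stay as the last step left them, time stands still between calls to the robot, and variables do not carry over. Pictures are saved under pics/ and viewed, at most 10 in all, crops included, and the job is handed in when it is done.

```bash
mkdir -p pics
cat > h.py <<'E'
import numpy as np, cv2
from rig import readout, capture, calibration, bot, look_for
def snap(n):
    s=readout.read_state(); p,d=capture(n); c=calibration(n)
    if 'T' in c: T=np.array(c['T'])
    else:
        W=np.eye(4); W[:3,:3]=np.array(s['tcp_rot']); W[:3,3]=s['position']; T=W@np.array(c['mount'])
    return p,d,dict(K=np.array(c['mtx']),k1=c['k1'],T=T)
def cloud(d,c):
    v,u=np.mgrid[0:384,0:512].astype(float); K=c['K']
    x=(u-K[0,2])/K[0,0]; y=(v-K[1,2])/K[1,1]
    a,b=x.copy(),y.copy()
    for _ in range(8):
        f=1+c['k1']*(a*a+b*b); a=x/f; b=y/f
    P=np.stack([a*d,b*d,d],-1)@c['T'][:3,:3].T+c['T'][:3,3]
    P[d<=0]=np.nan
    return P
def proj(X,c):
    q=(np.asarray(X,float).reshape(-1,3)-c['T'][:3,3])@c['T'][:3,:3]
    a=q[:,:2]/q[:,2:]; a=a*(1+c['k1']*(a**2).sum(1,keepdims=True))
    return a*[c['K'][0,0],c['K'][1,1]]+[c['K'][0,2],c['K'][1,2]]
def save(p,f,s=1): cv2.imwrite('pics/'+f,cv2.resize(p[:,:,::-1],None,fx=s,fy=s,interpolation=cv2.INTER_CUBIC))
E
cat > a.py <<'E'
from h import *
for n in ['scene','side']:
    p,d,c=snap(n); save(p,n+'1.png'); np.savez('/tmp/%s1.npz'%n,p=p,d=d,P=cloud(d,c))
    for t in ['chuck_center','chuck_nose','spindle_seat','spindle_key','stage','keeper_knob','vial','syringe','block']:
        for r in look_for(t,n)[:3]: print(n,t,round(r['conf'],2),np.round(r['extent']))
s=readout.read_state();print(s['time_s'],s['position'],s['tcp_rot'],s['opening'])
p1=cv2.imread('pics/scene1.png');p2=cv2.imread('pics/side1.png')
E
python3 a.py
```

```text
scene chuck_center 0.67 [322. 218. 356. 257.]
scene chuck_center 0.62 [129. 171. 164. 200.]
scene chuck_center 0.58 [256. 239. 295. 275.]
scene chuck_nose 0.67 [133. 171. 161. 205.]
scene chuck_nose 0.56 [324. 218. 356. 252.]
scene spindle_seat 0.57 [229. 160. 254. 187.]
scene spindle_key 0.79 [229. 159. 255. 188.]
scene stage 0.61 [227. 164. 255. 184.]
scene keeper_knob 0.48 [250. 163. 267. 202.]
scene vial 0.66 [194. 167. 208. 186.]
scene syringe 0.9 [186. 203. 237. 226.]
scene syringe 0.25 [230. 160. 252. 185.]
scene block 0.59 [316. 191. 338. 209.]
side chuck_center 0.97 [198. 172. 227. 197.]
side chuck_center 0.9 [274. 233. 305. 272.]
side chuck_nose 0.97 [218. 217. 251. 257.]
side chuck_nose 0.74 [201. 174. 223. 197.]
side chuck_nose 0.59 [271. 233. 308. 268.]
side spindle_seat 0.46 [255. 189. 275. 201.]
side spindle_key 0.66 [257. 187. 274. 200.]
side stage 0.92 [242. 178. 296. 224.]
side stage 0.15 [214. 201. 239. 224.]
side keeper_knob 0.71 [254. 190. 281. 210.]
side vial 0.52 [242. 186. 253. 198.]
side syringe 0.7 [210. 200. 241. 222.]
1.0 [0.20650876 0.58987309 0.29225266] [[-9.43803969e-01  3.30505775e-01 -1.38970411e-05]
 [ 3.30505774e-01  9.43803969e-01  2.84193837e-05]
 [ 2.25088530e-05  2.22292748e-05 -9.99999999e-01]] 0.9990870946500856
```

Run:
```python
from h import *
p=cv2.imread('pics/scene1.png')[150:290,110:370];q=cv2.imread('pics/side1.png')[150:290,180:330]
a=cv2.resize(p,None,fx=3,fy=3,interpolation=2);a=a[:, :780]
cv2.imwrite('pics/sc.png',a);cv2.imwrite('pics/si.png',cv2.resize(q,None,fx=4,fy=4,interpolation=2))
for n,bs in [('scene',[(322,218,356,257),(129,171,164,200),(256,239,295,275),(229,160,254,187),(250,163,267,202)]),('side',[(198,172,227,197),(274,233,305,272),(218,217,251,257),(257,187,274,200)])]:
    P=np.load('/tmp/%s1.npz'%n)['P']
    for b in bs:
        Q=P[b[1]:b[3],b[0]:b[2]].reshape(-1,3);Q=Q[Q[:,2]>0.03]
        print(n,b,np.round(np.nanmedian(Q,0),3),np.round(np.nanpercentile(Q[:,2],98),3))
```

```text
scene (322, 218, 356, 257) [ 0.477 -0.199  0.051] 0.059
scene (129, 171, 164, 200) [0.398 0.211 0.048] 0.06
scene (256, 239, 295, 275) [ 0.379 -0.109  0.052] 0.06
scene (229, 160, 254, 187) [0.506 0.039 0.05 ] 0.066
scene (250, 163, 267, 202) [ 0.508 -0.002  0.052] 0.071
side (198, 172, 227, 197) [0.402 0.208 0.045] 0.057
side (274, 233, 305, 272) [ 0.42  -0.375  0.118] 0.143
side (218, 217, 251, 257) [ 0.382 -0.115  0.047] 0.058
side (257, 187, 274, 200) [0.498 0.034 0.051] 0.065
```

View pics/sc.png

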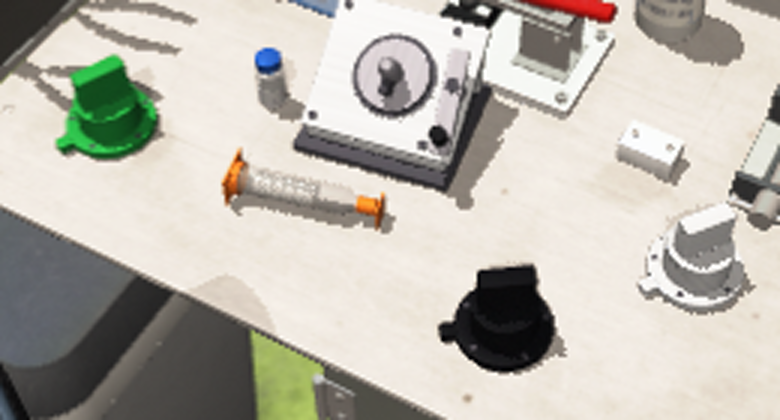

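View pics/si.png

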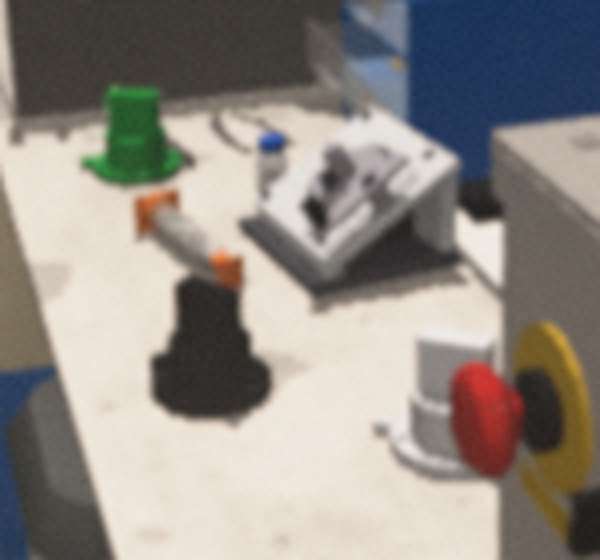

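The three look-alikes in the scene picture are green at (146,186), black at (275,257) and bare metal at (340,238). The metal one fits "bare aluminium". The stage is at (242,175), with the keeper to its right and the knob at (256,195). Next I'll measure coarse poses, then look from the wrist.

```bash
cat >> h.py <<'E'
from scipy.spatial.transform import Rotation as Rn
def go(R,p,cur=None):
    """print shift/turn numbers from current pose to tool pose R,p"""
    s=readout.read_state(); R0=np.array(s['tcp_rot']); p0=np.array(s['position'])
    if cur: R0,p0=cur
    dx=R0.T@(np.asarray(p)-p0)/0.2; w=Rn.from_matrix(R0.T@R).as_rotvec()/np.pi
    n=max(np.linalg.norm(dx)*4,np.degrees(np.linalg.norm(w)*np.pi)/8.59)
    print('move',np.round(dx,4),np.round(w,4),'rows>=%.1f'%n)
E
python3 - <<'E'
from h import *
for n in ['scene','side']:
    P=np.load('/tmp/%s1.npz'%n)['P'].reshape(-1,3)
    P=P[~np.isnan(P).any(1)]
    def near(c,r): return P[np.hypot(P[:,0]-c[0],P[:,1]-c[1])<r]
    Q=near((.49,-.2),.06); T=Q[(Q[:,2]>.052)&(Q[:,2]<.066)]
    print(n,'bar top',len(T),T.mean(0).round(4)); u,s,v=np.linalg.svd(T[:,:2]-T[:,:2].mean(0)); print(v[0],np.sqrt(12)*s/np.sqrt(len(T)))
    F=Q[(Q[:,2]>.005)&(Q[:,2]<.012)]; m=T.mean(0)[:2]; r=np.hypot(*(F[:,:2]-m).T); print('far flange',F[r>.036].mean(0) if (r>.036).any() else None,(r>.036).sum())
    Q=near((.51,.035),.06);
    D=Q[(Q[:,2]>.02)]
    # ransac plane
    rng=np.random.default_rng(0);best=0
    for _ in range(500):
        a=D[rng.choice(len(D),3,False)];nn=np.cross(a[1]-a[0],a[2]-a[0]);nn/=np.linalg.norm(nn)+1e-12
        if abs(abs(nn[2])-.866)>.05: continue
        i=abs((D-a[0])@nn)<.002
        if i.sum()>best: best=i.sum();bi=i;
    I=D[bi];nn=np.linalg.svd(I-I.mean(0))[2][2];nn*=np.sign(nn[2]);print('deck',best,len(D),I.mean(0),nn)
print(calibration('wrist'))
E
```

```text
scene bar top 136 [ 0.4815 -0.1982  0.0569]
[-0.7891928   0.61414553] [0.03735807 0.01460657]
far flange [ 0.46499026 -0.1785051   0.00717574] 14
deck 1152 2090 [0.50992965 0.04257287 0.04436393] [-0.48986072 -0.07790461  0.86831293]
side bar top 111 [ 0.481  -0.2023  0.0561]
[ 0.79920042 -0.60106463] [0.03633961 0.01478864]
far flange [ 0.45164107 -0.17746947  0.00614965] 9
deck 480 949 [0.51311575 0.03343775 0.04552181] [-0.49110412 -0.07539093  0.86783233]
{'mtx': array([[283.30325727,   0.        , 251.58953404],
       [  0.        , 283.30325727, 184.52750354],
       [  0.        ,   0.        ,   1.        ]]), 'k1': -0.0667637702383396, 'mount': array([[ 2.90290157e-04, -9.52586756e-01, -3.04266968e-01,
         8.36100400e-02],
       [ 9.99999805e-01,  4.44631273e-04, -4.37969863e-04,
         8.41003650e-04],
       [ 5.52490901e-04, -3.04266782e-01,  9.52586700e-01,
        -9.21086712e-02],
       [ 0.00000000e+00,  0.00000000e+00,  0.00000000e+00,
         1.00000000e+00]])}
```

Run:
```python
from h import *
n=np.array([-.4905,-.0766,.868]);n/=np.linalg.norm(n)
ys=np.cross(n,[-n[0]*-1,0,0]) ; h=-n.copy();h[2]=0;h/=np.linalg.norm(h)  # uphill horizontal
ys=np.cross(n,h);ys/=np.linalg.norm(ys);xs=np.cross(ys,n)
print(xs,ys,n,'yaw',np.degrees(np.arctan2(h[1],h[0])))
R=np.c_[-xs,ys,-n]
p=np.array([.507,.036,.048])+.23*n
print(p,R); go(R,p)
# high things
P=np.load('/tmp/scene1.npz')['P'].reshape(-1,3);P=P[(P[:,2]>.085)&(P[:,0]>.2)&(P[:,0]<.75)&(abs(P[:,1])<.5)]
H={}
for q in P: k=(round(q[0]/.04)*.04,round(q[1]/.04)*.04);H.setdefault(k,[]).append(q[2])
for k in sorted(H): 
    if len(H[k])>3: print(np.round(k,2),len(H[k]),round(max(H[k]),3))
```

```text
[0.85765596 0.13393771 0.49647451] [-0.154297    0.98802451  0.        ] [-0.49052899 -0.07660453  0.8680513 ] yaw 8.876026740967122
[0.39417833 0.01838096 0.2476518 ] [[-0.85765596 -0.154297    0.49052899]
 [-0.13393771  0.98802451  0.07660453]
 [-0.49647451  0.         -0.8680513 ]]
move [-1.83   -2.3868  0.2229] [-0.0406 -0.162  -0.153 ] rows>=12.1
[0.32 0.32] 823 0.302
[0.32 0.36] 411 0.303
[0.32 0.4 ] 25 0.302
[0.36 0.32] 2287 0.304
[0.36 0.36] 331 0.302
[0.36 0.4 ] 275 0.307
[0.36 0.44] 69 0.314
[ 0.4 -0.4] 135 0.143
[ 0.4  -0.36] 222 0.144
[0.4  0.32] 2102 0.305
[0.4  0.36] 370 0.314
[0.4 0.4] 337 0.315
[0.4  0.44] 225 0.314
[0.4  0.48] 46 0.304
[ 0.44 -0.48] 140 0.13
[ 0.44 -0.44] 1263 0.211
[ 0.44 -0.4 ] 1610 0.211
[ 0.44 -0.36] 1585 0.211
[ 0.44 -0.32] 513 0.211
[0.44 0.32] 2095 0.314
[0.44 0.36] 319 0.314
[0.44 0.4 ] 350 0.315
[0.44 0.44] 228 0.314
[0.44 0.48] 182 0.312
[ 0.48 -0.44] 60 0.222
[ 0.48 -0.4 ] 1021 0.247
[ 0.48 -0.36] 561 0.212
[ 0.48 -0.32] 289 0.211
[0.48 0.28] 173 0.172
[0.48 0.32] 1622 0.313
[0.48 0.36] 223 0.314
[0.48 0.4 ] 237 0.315
[0.48 0.44] 258 0.314
[... 1208 characters left out ...]
.211
[ 0.72 -0.32] 894 0.211
[ 0.72 -0.28] 1103 0.21
[ 0.72 -0.24] 1052 0.21
[ 0.72 -0.2 ] 1014 0.211
[ 0.72 -0.16] 982 0.211
[ 0.72 -0.12] 968 0.211
[ 0.72 -0.08] 867 0.211
[ 0.72 -0.04] 876 0.212
[0.72 0.  ] 835 0.211
[0.72 0.04] 801 0.211
[0.72 0.08] 778 0.211
[0.72 0.12] 312 0.21
[0.72 0.16] 86 0.133
[0.72 0.2 ] 90 0.134
[0.72 0.24] 93 0.135
[0.72 0.28] 11 0.133
[0.72 0.32] 428 0.269
[ 0.76 -0.4 ] 22 0.21
[ 0.76 -0.36] 86 0.211
[ 0.76 -0.32] 98 0.21
[ 0.76 -0.28] 87 0.21
[ 0.76 -0.24] 92 0.211
[ 0.76 -0.2 ] 79 0.211
[ 0.76 -0.16] 73 0.211
[ 0.76 -0.12] 62 0.211
[ 0.76 -0.08] 62 0.21
[ 0.76 -0.04] 59 0.211
[0.76 0.  ] 62 0.211
[0.76 0.04] 62 0.211
[0.76 0.08] 54 0.211
[0.76 0.12] 20 0.212
```

View pics/scene1.png

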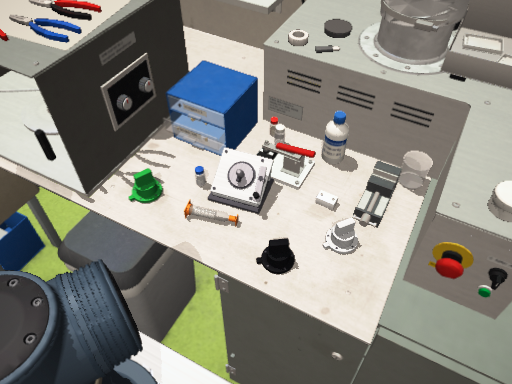

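Beside the start pose on the left is a 0.3 m cabinet, at (130,95) in the picture, so I'll go up first, then across, then down.

```bash
python3 -m pendant '[[0,0,-1,0,0,0,-1],[0,0,-1,0,0,0,-1],[0,0,-1,0,0,0,-1],[0,0,-1,0,0,0,-1],[-0.76,-1,-1,0,0,0,-1],[-0.76,-1,-1,0,0,0,-1],[-0.76,-1,-1,0,0,0,-1],[-0.76,-1,-1,0,0,0,-1]]' && python3 -m pendant '[[-0.76,-1,0,0,0,0,-1],[-0.76,-1,0,0,0,0,-1],[-0.76,-1,0,0,0,0,-1],[-0.76,-1,0,0,0,0,-1],[-0.76,-1,0,0,0,0,-1],[-0.76,-1,0,0,0,0,-1]]'
python3 - <<'E'
from h import *
xs,ys,n=np.array([[0.85765596,0.13393771,0.49647451],[-0.154297,0.98802451,0.],[-0.49052899,-0.07660453,0.8680513]])
go(np.c_[-xs,ys,-n],np.array([.507,.036,.048])+.23*n); s=readout.read_state();print(s['position'],s['joint_positions'])
E
```

```text
time_s: 1.8
position: [0.2681, 0.3978, 0.4924]
tcp_rot: [[-0.944, 0.33, 0.001], [0.33, 0.944, 0.0], [-0.001, 0.0, -1.0]]
force: [2.2, -0.0, 0.4]
opening: 0.997
grasp_force: 0.0
time_s: 2.4
position: [0.3473, 0.1556, 0.4925]
tcp_rot: [[-0.94, 0.34, 0.002], [0.34, 0.94, -0.003], [-0.002, -0.002, -1.0]]
force: [-0.6, 0.8, -0.6]
opening: 0.999
grasp_force: 0.0
move [-0.451  -0.5632  1.2263] [-0.0423 -0.1612 -0.156 ] rows>=5.7
[0.34730528 0.15562432 0.49247721] [  7.28090722  -2.1031792   94.9726541   -0.15718504  87.05521388
 -62.80962477]
```

```bash
python3 -m pendant '[[-0.35,-0.45,1,-0.04,-0.161,-0.155,-1],[-0.35,-0.45,1,-0.04,-0.161,-0.155,-1],[-0.35,-0.45,1,-0.04,-0.161,-0.155,-1],[-0.35,-0.45,1,-0.04,-0.161,-0.155,-1],[-0.35,-0.45,1,-0.04,-0.161,-0.155,-1],[-0.35,-0.45,1,-0.04,-0.161,-0.155,-1],[-0.35,-0.45,1,-0.04,-0.161,-0.155,-1],[-0.35,-0.45,1,-0.04,-0.161,-0.155,-1]]'
python3 - <<'E'
from h import *
p,d,c=snap('wrist'); np.savez('/tmp/w1.npz',p=p,d=d,P=cloud(d,c),T=c['T']); save(p,'w1.png',1.5)
xs,ys,n=np.array([[0.85765596,0.13393771,0.49647451],[-0.154297,0.98802451,0.],[-0.49052899,-0.07660453,0.8680513]])
go(np.c_[-xs,ys,-n],np.array([.507,.036,.048])+.23*n)
for t in ['spindle_seat','spindle_key','keeper_knob']:
    for r in look_for(t,'wrist')[:2]:
        e=np.round(r['extent']).astype(int);print(t,round(r['conf'],2),e)
E
```

```text
time_s: 3.2
position: [0.3813, 0.0525, 0.2914]
tcp_rot: [[-0.859, -0.16, 0.487], [-0.14, 0.987, 0.077], [-0.493, -0.002, -0.87]]
force: [0.1, 1.0, 0.2]
opening: 1.001
grasp_force: 0.0
move [ 0.0717 -0.1776  0.2072] [ 0.0001 -0.0019  0.0019] rows>=1.1
spindle_seat 0.63 [208 130 248 171]
spindle_key 0.72 [209 127 248 168]
keeper_knob 0.89 [178 116 196 173]
keeper_knob 0.59 [203  49 298  83]
```

View pics/w1.png

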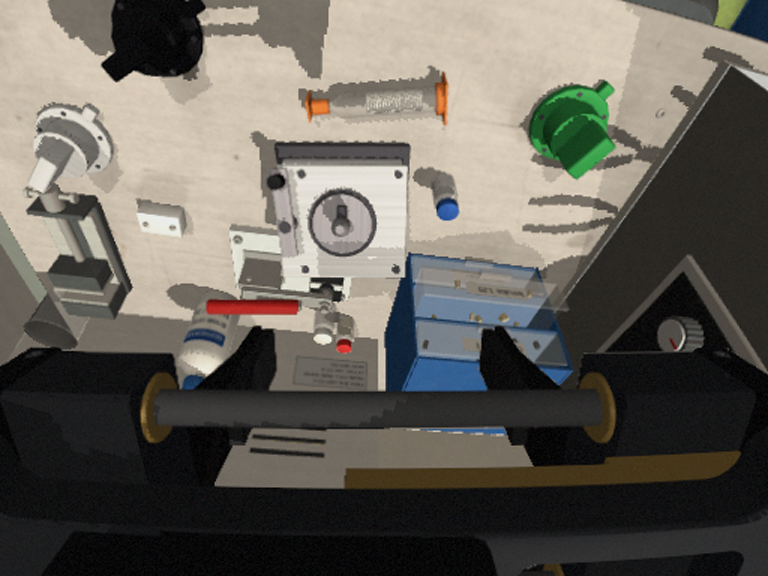

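The stage shows well. The shaft is at (228,148) in native pixels, with the key on its upper (low-slope, robot) side. The knob is at (184,121). I'll fit the geometry from depth.

```bash
cat > fit.py <<'E'
from h import *
import sys
def stagefit(P,img=None,guess=(.507,.036,.048),verbose=True):
    Q=P.reshape(-1,3);Q=Q[~np.isnan(Q).any(1)]
    n=np.array([-.4905,-.0766,.868]);n/=np.linalg.norm(n);g=np.array(guess)
    for it in range(6):
        r=Q-g; h=r@n; l=np.linalg.norm(r-np.outer(h,n),axis=1)
        m=(l>.035)&(l<.07)&(abs(h+.005)<(.006 if it<3 else .002))
        D=Q[m]; c0=D.mean(0); nn=np.linalg.svd(D-c0,full_matrices=False)[2][2]; n=nn*np.sign(nn[2])
        # place g on plane 5mm above deck
        g=g+n*((c0-g)@n+.005)
    hh=-n.copy();hh[2]=0;hh/=np.linalg.norm(hh)
    y=np.cross(n,hh);y/=np.linalg.norm(y);x=np.cross(y,n);S=np.c_[x,y,n]
    for it in range(4):
        L=(Q-g)@S
        sh=L[(L[:,2]>.0135)&(L[:,2]<.03)&(np.hypot(L[:,0],L[:,1])<.02)]
        if it<3: g=g+S[:,:2]@np.array([np.median(sh[:,0]),np.median(sh[:,1])])*0 
    return g,S,L
if __name__=='__main__':
    P=np.load(sys.argv[1])['P']; g,S,L=stagefit(P)
    print('g',g.round(4),'n',S[:,2].round(4),'tilt',np.degrees(np.arccos(S[2,2])).round(2),'yaw',np.degrees(np.arctan2(S[1,0],S[0,0])).round(2))
    r=np.hypot(L[:,0],L[:,1])
    for lo,hi in [(-.001,.002),(.008,.0135),(.0135,.018),(.018,.026)]:
        m=(L[:,2]>lo)&(L[:,2]<hi)&(r<.04); A=L[m]
        if len(A): print((lo,hi),len(A),A.mean(0).round(4),'min',A.min(0).round(4),'max',A.max(0).round(4))
    m=(r<.12)&(L[:,2]>.006)&(L[:,1]<-.03); A=L[m]; print('keeper side hi',len(A)); 
    k=A[(A[:,2]>.016)];
    if len(k): print('knob?',k.mean(0).round(4),k.min(0).round(4),k.max(0).round(4))
E
python3 fit.py /tmp/w1.npz
python3 - <<'E'
import numpy as np,cv2
p=np.load('/tmp/w1.npz')['p'][90:200,160:290,::-1]
cv2.imwrite('pics/w1c.png',cv2.resize(p,None,fx=5,fy=5,interpolation=2))
E
```

```text
g [0.5065 0.0359 0.0488] n [-0.4956 -0.0769  0.8651] tilt 30.1 yaw 8.82
(-0.001, 0.002) 949 [-0.0021  0.005   0.0001] min [-0.0275 -0.037  -0.001 ] max [0.0235 0.0303 0.0019]
(0.008, 0.0135) 84 [-0.0093 -0.0045  0.0113] min [-0.0187 -0.0374  0.0081] max [0.0222 0.0116 0.0135]
(0.0135, 0.018) 114 [ 0.0023 -0.0317  0.0152] min [-0.0166 -0.0398  0.0135] max [0.0215 0.012  0.018 ]
(0.018, 0.026) 118 [-0.0024  0.0007  0.0213] min [-0.0089 -0.0399  0.018 ] max [0.0048 0.0121 0.0252]
keeper side hi 4277
knob? [-0.014  -0.0367  0.2777] [-0.0481 -0.0508  0.016 ] [ 0.0224 -0.03    0.3141]
```

View pics/w1c.png

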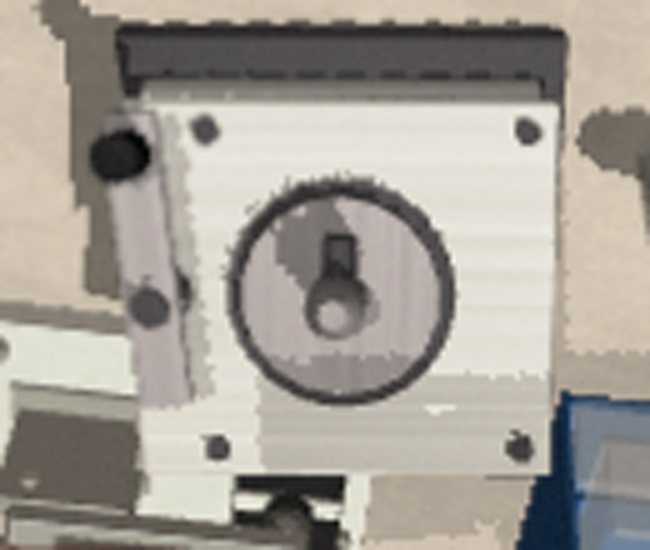

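Run:
```python
from h import *
n=np.array([-.4956,-.0769,.8651]);n/=np.linalg.norm(n);h=-n.copy();h[2]=0;h/=np.linalg.norm(h);y=np.cross(n,h);x=np.cross(y,n)
go(np.c_[-x,y,-n],np.array([.5065,.0359,.0488])+.15*n)
```

```text
move [ 0.0857 -0.1806  0.6065] [ 0.0006 -0.003   0.0022] rows>=2.6
```

```bash
python3 -m pendant '[[0.086,-0.18,0.6,0,-0.003,0.002,-1],[0.086,-0.18,0.6,0,-0.003,0.002,-1],[0.086,-0.18,0.6,0,-0.003,0.002,-1],[0.086,-0.18,0.6,0,-0.003,0.002,-1],[0.086,-0.18,0.6,0,-0.003,0.002,-1]]'
cat > b.py <<'E'
from h import *
p,d,c=snap('wrist'); np.savez('/tmp/w2.npz',p=p,d=d,P=cloud(d,c),**c)
x=p[60:280,120:380];save(x,'w2.png',3)
E
python3 b.py; python3 fit.py /tmp/w2.npz
```

```text
time_s: 3.9
position: [0.4528, 0.038, 0.2174]
tcp_rot: [[-0.884, -0.142, 0.446], [-0.132, 0.99, 0.054], [-0.449, -0.011, -0.893]]
force: [-0.1, -0.2, 0.3]
opening: 1.002
grasp_force: 0.0
g [0.5065 0.0359 0.0488] n [-0.4948 -0.0761  0.8657] tilt 30.04 yaw 8.74
(-0.001, 0.002) 1796 [-0.0021  0.0052  0.0001] min [-0.0277 -0.0352 -0.001 ] max [0.024  0.0307 0.002 ]
(0.008, 0.0135) 143 [-0.0092 -0.0048  0.0113] min [-0.0184 -0.0379  0.008 ] max [0.022  0.0126 0.0135]
(0.0135, 0.018) 227 [ 0.0024 -0.0332  0.0152] min [-0.0169 -0.0399  0.0135] max [0.0224 0.0117 0.0178]
(0.018, 0.026) 218 [-0.0023  0.0026  0.0214] min [-0.0087 -0.0394  0.018 ] max [0.0049 0.0117 0.0256]
keeper side hi 19736
knob? [ 0.0148 -0.0451  0.1903] [-0.0484 -0.0762  0.016 ] [ 0.0504 -0.03    0.2258]
```

View pics/w2.png

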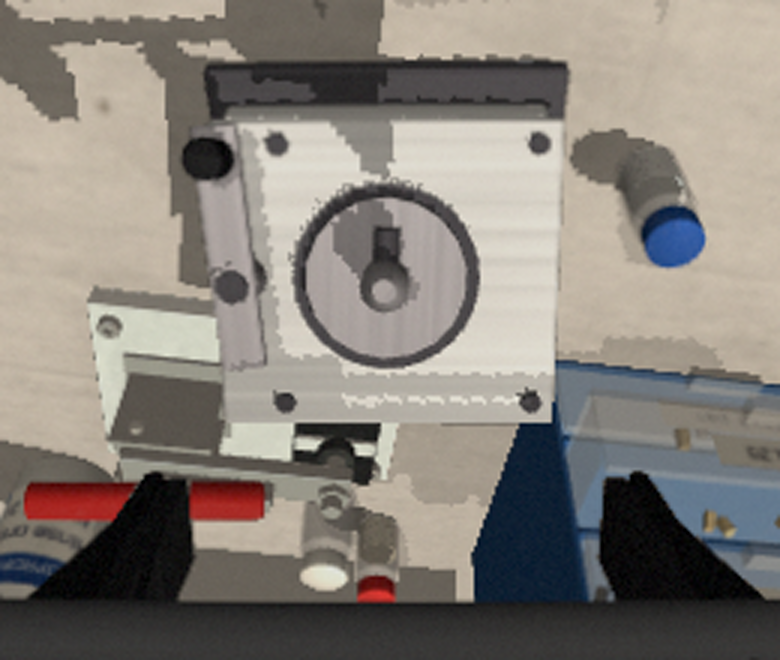

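```bash
python3 - <<'E'
from h import *
s=readout.read_state();print(s['time_s'],np.round(s['joint_positions'],2),s['qvel'],s['position'],s['force'])
E
python3 -m pendant '[[0,0,0,0,0,0,-1]]'
python3 - <<'E'
from h import *
s=readout.read_state();print(np.round(s['joint_positions'],2))
n=np.array([-.495,-.0765,.8655]);n/=np.linalg.norm(n);h=-n.copy();h[2]=0;h/=np.linalg.norm(h);y=np.cross(n,h);x=np.cross(y,n)
go(np.c_[-x,y,-n],np.array([.5065,.0359,.0488])+.15*n)
E
```

```text
3.95 [ -14.44   21.69  126.13   53.41   11.79 -163.46] [-0.28947986 -1.66199709  1.63676449  0.19931189  0.14123285 -0.18058582] [0.45182282 0.03820023 0.2176883 ] [-0.23918682  0.63043425  0.01262156]
time_s: 4.05
position: [0.4511, 0.0381, 0.2182]
tcp_rot: [[-0.883, -0.141, 0.447], [-0.131, 0.99, 0.054], [-0.45, -0.011, -0.893]]
force: [0.2, 0.2, -0.0]
opening: 1.001
grasp_force: 0.0
[ -14.47   21.58  126.21   53.43   11.78 -163.49]
move [ 0.1814 -0.0523  0.1308] [-0.0048 -0.0185 -0.0016] rows>=0.9
```

j5 has run into its lower end (the wrist is singular) and j6 is at its limit. With the tool's x towards the robot, the tilted pose can't be reached. The half-turned grasp should allow a j4≈180 branch, so I'll fit a simple arm model and check.

```bash
cat > arm.py <<'E'
from h import *
from scipy.optimize import least_squares
r_=lambda ax,q: Rn.from_euler(ax,q,degrees=True).as_matrix()
lo=np.array([-176.69,-43.24,12.49,-82,0,-163.58]);hi=np.array([176.69,126.21,139.97,262,151.66,163.58])
def fk(q,g):
    a,h,L1,e,L2,d=g
    R=r_('z',q[0]);p=R@[a,0,h];R=R@r_('y',q[1]);p=p+R@[0,0,L1];R=R@r_('y',q[2]);p=p+R@[e,0,L2]
    R=R@r_('z',q[3])@r_('y',q[4])@r_('z',q[5]+90);return R,p+R[:,2]*d
D=[([60.476,30.224,82.088,0,67.689,-10.227],[.20650876,.58987309,.29225266]),
([7.28090722,-2.1031792,94.9726541,-.15718504,87.05521388,-62.80962477],[.34730528,.15562432,.49247721])]
D2=D+[([-14.47,21.58,126.21,53.43,11.78,-163.49],[.4511,.0381,.2182])]
def fitg():
    f=lambda g:np.concatenate([fk(q,g)[1]-p for q,p in D2]+[1e-3*(g-g0)])
    g0=np.array([0,.35,.35,0,.35,.2]);return least_squares(f,g0).x
def ik(R,p,g,q0):
    def f(q):
        A,b=fk(q,g);return np.r_[(b-p)*10,Rn.from_matrix(A.T@R).as_rotvec()]
    s=least_squares(f,np.clip(q0,lo+.1,hi-.1),bounds=(lo,hi),x_scale=50.);return s.x,np.linalg.norm(s.fun)
E
python3 - <<'E'
from arm import *
g=fitg();print('g',g.round(4));np.save('/tmp/g.npy',g)
for q,p in D2: print((fk(q,g)[1]-p).round(4))
print(fk(D2[2][0],g)[0].round(3))
n=np.array([-.495,-.0765,.8655]);n/=np.linalg.norm(n);h=-n.copy();h[2]=0;h/=np.linalg.norm(h);y=np.cross(n,h);x=np.cross(y,n);o=np.array([.5065,.0359,.0488])
for nm,R in [('toolx=-x',np.c_[-x,y,-n]),('toolx=+x',np.c_[x,-y,-n])]:
  for L in (.102,.16):
    for j4 in (0,180):
      for j6 in (-90,90):
        q,e=ik(R,o+L*n,g,[0,30,120,j4,15,j6]);
        if e<1e-3: print(nm,L,q.round(1),e.round(5))
E
```

```text
g [-0.167   0.8733  0.6953  0.3068  0.5773  0.7151]
[ 0.0894 -0.0673 -0.0363]
[ 0.0196 -0.1107  0.0252]
[ 0.0007 -0.0336  0.011 ]
[[-0.883 -0.142  0.447]
 [-0.131  0.99   0.054]
 [-0.45  -0.011 -0.893]]
toolx=-x 0.102 [-14.6  43.7 126.8 147.5  21.7 100.1] 0.0
toolx=-x 0.102 [-14.6  43.7 126.8 147.5  21.7 100.1] 0.0
toolx=-x 0.102 [-14.6  43.7 126.8 147.5  21.7 100.1] 0.0
toolx=-x 0.16 [-22.9  35.2 130.5 126.9  19.2 113.3] 0.0
toolx=-x 0.16 [-22.9  35.2 130.5 126.9  19.2 113.3] 0.0
toolx=-x 0.16 [-22.9  35.2 130.5 126.9  19.2 113.3] 0.0
toolx=+x 0.102 [-14.6  43.7 126.8 147.5  21.7 -79.9] 0.0
toolx=+x 0.102 [-14.6  43.7 126.8 147.5  21.7 -79.9] 0.0
toolx=+x 0.16 [-22.9  35.2 130.5 126.9  19.2 -66.7] 0.0
toolx=+x 0.16 [-22.9  35.2 130.5 126.9  19.2 -66.7] 0.0
toolx=+x 0.16 [-22.9  35.2 130.5 126.9  19.2 -66.7] 0.0
```

```bash
python3 - <<'E'
import re
s=open('arm.py').read()
s=s.replace("a,h,L1,e,L2,d=g","a,h,L1,e,L2,d,b,b2=g").replace("p=p+R@[e,0,L2]","p=p+R@[e,b,L2]").replace("    R=R@r_('z',q[3])@","    R=R@r_('z',q[3]);p=p+R@[0,b2,0];R=R@").replace(".35,.2]",".35,.2,.05,.05]").replace("1e-3*(g-g0)","1e-4*(g-g0)")
open('arm.py','w').write(s)
E
cat > t.py <<'E'
from arm import *
g=fitg();print('g',g.round(4));np.save('/tmp/g.npy',g)
for q,p in D2: print((fk(q,g)[1]-p).round(4))
n=np.array([-.495,-.0765,.8655]);n/=np.linalg.norm(n);h=-n.copy();h[2]=0;h/=np.linalg.norm(h);y=np.cross(n,h);x=np.cross(y,n);o=np.array([.5065,.0359,.0488])
for nm,R in [('toolx=-x',np.c_[-x,y,-n]),('toolx=+x',np.c_[x,-y,-n])]:
  for L in (.102,.16,.23):
    for j4 in (0,180):
      for j6 in (-90,90):
        q,e=ik(R,o+L*n,g,[0,30,120,j4,15,j6]);
        if e<1e-3: print(nm,L,q.round(1),e.round(5))
E
python3 t.py
```

```text
g [0.     0.274  0.588  0.1141 0.3917 0.2356 0.111  0.    ]
[-0.  0.  0.]
[ 0. -0. -0.]
[-0. -0. -0.]
toolx=-x 0.102 [-17.4  36.3 131.3 138.9  19.6 106.4] 0.0
toolx=-x 0.102 [-17.4  36.3 131.3 138.9  19.6 106.4] 0.0
toolx=-x 0.102 [-17.4  36.3 131.3 138.9  19.6 106.4] 0.0
toolx=-x 0.16 [-19.9  26.9 133.5 117.1  15.7 126.7] 0.0
toolx=-x 0.16 [-19.9  26.9 133.5 117.1  15.7 126.7] 0.0
toolx=-x 0.16 [-19.9  26.9 133.5 117.1  15.7 126.7] 0.0
toolx=+x 0.102 [-17.4  36.3 131.3 138.9  19.6 -73.6] 0.0
toolx=+x 0.102 [-17.4  36.3 131.3 138.9  19.6 -73.6] 0.0
toolx=+x 0.102 [-17.4  36.3 131.3 138.9  19.6 -73.6] 0.0
toolx=+x 0.16 [-19.9  26.9 133.5 117.1  15.7 -53.3] 0.0
toolx=+x 0.16 [-19.9  26.9 133.5 117.1  15.7 -53.3] 0.0
toolx=+x 0.16 [-19.9  26.9 133.5 117.1  15.7 -53.3] 0.0
toolx=+x 0.23 [-23.6  14.  134.1  69.8  16.6  -7.8] 0.0
toolx=+x 0.23 [-23.6  14.  134.1  69.8  16.6  -7.8] 0.0
toolx=+x 0.23 [-23.6  14.  134.1  69.8  16.6  -7.8] 0.0
```

```bash
cat > rect.py <<'E'
from fit import *
z=np.load('/tmp/w2.npz');P=z['P'];p=z['p'];c=dict(K=z['K'],k1=float(z['k1']),T=z['T'])
g,S,L=stagefit(P)
print('cam in L',((c['T'][:3,3]-g)@S).round(3))
N=401;s=.0002;u=(np.arange(N)-200)*s
def rect(h):
    X,Y=np.meshgrid(u,u);W=g+np.stack([X,Y,np.full_like(X,h)],-1).reshape(-1,3)@S.T
    q=proj(W,c).astype(np.float32).reshape(N,N,2);return cv2.remap(p,q[...,0],q[...,1],cv2.INTER_LINEAR)
im=rect(0);gr=cv2.cvtColor(im,cv2.COLOR_RGB2GRAY).astype(float)
# radial profile edges
def edges(cx,cy,r0,r1,sgn):
    out=[]
    for a in np.radians(np.arange(0,360,4)):
        rr=np.arange(r0,r1,s/2);x=(cx+rr*np.cos(a))/s+200;y=(cy+rr*np.sin(a))/s+200
        v=cv2.remap(gr.astype(np.float32),x.astype(np.float32)[None],y.astype(np.float32)[None],1)[0]
        d=np.gradient(cv2.GaussianBlur(v[None],(0,0),3)[0])*sgn
        i=d.argmax();out.append((cx+rr[i]*np.cos(a),cy+rr[i]*np.sin(a)))
    return np.array(out)
for nm,r0,r1,sg in [('outer',.026,.034,1),('inner',.022,.028,-1)]:
    cx=cy=0.
    for _ in range(4):
        E=edges(cx,cy,r0,r1,sg);w=np.ones(len(E),bool)
        for k in range(4):
            A=np.c_[2*E[w],np.ones(w.sum())];t=np.linalg.lstsq(A,(E[w]**2).sum(1),rcond=None)[0];R=np.sqrt(t[2]+t[0]**2+t[1]**2)
            w=abs(np.hypot(*(E-t[:2]).T)-R)<.0007
        cx,cy=t[:2]
    print(nm,'c',t[:2].round(4),'R',R.round(4),w.sum())
PL=(P-g)@S;r=np.hypot(PL[...,0],PL[...,1])
for a in (.020,.0235,.025,.026,.027,.028,.029,.031,.034): m=(abs(r-a)<.0007)&(PL[...,1]>-.02)&(PL[...,0]>-.02);print(a,np.nanmedian(PL[...,2][m]).round(4),end=' ')
print(g)
b=np.hstack([im,rect(.012)])
for k in (0,1): cv2.drawMarker(b,(200+401*k,200),(255,0,0),0,12,1)
cv2.imwrite('pics/rect.png',b[:,:,::-1])
E
python3 rect.py
```

```text
cam in L [-0.039  0.012  0.269]
outer c [-0.0023  0.0052] R 0.0297 86
inner c [0.0011 0.0003] R 0.0257 17
0.02 0.2117 0.0235 0.2128 0.025 0.2133 0.026 0.2128 0.027 0.2087 0.028 0.2087 0.029 0.2085 0.031 0.2084 0.034 0.2004 [0.50652578 0.03592411 0.04881153]
```

View pics/rect.png

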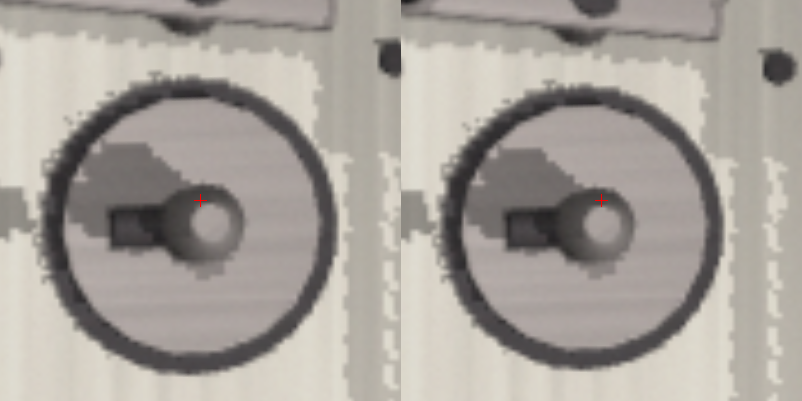

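```bash
cat > key.py <<'E'
from fit import *
for f in ('/tmp/w1.npz','/tmp/w2.npz'):
    P=np.load(f)['P'];g,S,L=stagefit(P);L=L-[-.0017,.005,0]
    m=(L[:,0]<-.009)&(L[:,0]>-.019)&(abs(L[:,1])<.01)&(L[:,2]>.0095)&(L[:,2]<.014);A=L[m]
    print(len(A),A.mean(0).round(4),A.min(0).round(4),A.max(0).round(4),'ang',np.degrees(np.arctan2(A[:,1].mean(),-A[:,0].mean())))
    m=(np.hypot(L[:,0],L[:,1])<.012)&(L[:,2]>.021)&(L[:,2]<.03);print('tip',L[m].mean(0).round(4),m.sum())
    print((g+S@[-.0017,.005,0]).round(4))
    # knob
    m=(L[:,1]<-.035)&(L[:,1]>-.075)&(L[:,0]<-.02)&(L[:,0]>-.07)&(L[:,2]>.02)&(L[:,2]<.045);A=L[m];print('knob',len(A),A.mean(0).round(4),A.min(0).round(4),A.max(0).round(4))
    H=np.histogram(L[(L[:,1]<-.03)&(L[:,1]>-.08)&(abs(L[:,0])<.07)][:,2],np.arange(-.01,.06,.003));print(H[0])
E
python3 key.py
```

```text
36 [-0.0128  0.0005  0.0116] [-0.017  -0.0034  0.01  ] [-0.0095  0.0043  0.0131] ang 2.4504132535523624
tip [-0.0004  0.0004  0.0232] 61
[0.5043 0.0406 0.0479]
knob 95 [-0.0382 -0.0475  0.0316] [-0.0433 -0.0541  0.0201] [-0.0323 -0.0425  0.0348]
[ 66 757 134   4   4   4   5  83 460  48   4   7   2  14  68   0   0   0
   0   0   0   0   0]
65 [-0.0128  0.0006  0.0114] [-0.0167 -0.0034  0.0096] [-0.0094  0.004   0.0135] ang 2.7954020251585856
tip [-0.0006  0.0003  0.0231] 116
[0.5043 0.0406 0.048 ]
knob 187 [-0.0378 -0.0479  0.0317] [-0.0431 -0.054   0.02  ] [-0.0325 -0.0429  0.0355]
[  82 1365  192    3    8    3    7  142  884   94   11    7    8   23
  137    1    0    0    0    0    0    0    0]
```

```bash
cat > t2.py <<'E'
from arm import *
g=np.load('/tmp/g.npy')
def down(a): a=np.radians(a);x=np.array([np.cos(a),np.sin(a),0]);z=np.array([0,0,-1.]);return np.c_[x,np.cross(z,x),z]
W=(down(75),np.array([.45,-.08,.30])); A=(down(-37.7),np.array([.481,-.2,.23]))
q0=readout.read_state()['joint_positions']
q,e=ik(*W,g,[-10,10,110,0,60,15]);print(q.round(1),e); q,e=ik(*A,g,[-30,20,110,0,60,100]);print(q.round(1),e)
B=(A[0],np.array([.481,-.2,.102]));q,e=ik(*B,g,q);print(q.round(1),e)
go(*W); go(*A,cur=W)
E
python3 t2.py
```

```text
[-24.1  16.7 104.8   0.   58.5  -9.1] 3.9599433700767815e-14
[-34.9  27.3 100.6  -0.   52.1  92.8] 6.80015138020363e-14
[-34.9  40.1 105.   -0.   34.9  92.8] 7.024671105841158e-11
move [-0.1015 -0.5882 -0.3997] [0.1441 0.0999 0.6161] rows>=13.4
move [-0.5394  0.305   0.35  ] [0.     0.     0.6261] rows>=13.1
```

```bash
python3 -m pendant '[[-0.1,-0.59,-0.4,0.14,0.1,0.62,-1],[-0.1,-0.59,-0.4,0.14,0.1,0.62,-1],[-0.1,-0.59,-0.4,0.14,0.1,0.62,-1],[-0.1,-0.59,-0.4,0.14,0.1,0.62,-1],[-0.1,-0.59,-0.4,0.14,0.1,0.62,-1],[-0.1,-0.59,-0.4,0.14,0.1,0.62,-1],[-0.1,-0.59,-0.4,0.14,0.1,0.62,-1],[-0.1,-0.59,-0.4,0.14,0.1,0.62,-1]]'; sed -i 's/^go.*$/go(*W);go(*A);print(np.round(readout.read_state()["joint_positions"],1))/' t2.py; python3 t2.py
```

```text
time_s: 4.85
position: [0.4491, -0.0806, 0.3003]
tcp_rot: [[-0.6, 0.761, 0.246], [0.769, 0.634, -0.087], [-0.222, 0.137, -0.965]]
force: [0.1, -0.9, -0.8]
opening: 1.001
grasp_force: 0.0
[-24.1  16.7 104.8   0.   58.5  -9.1] 3.9599433700767815e-14
[-34.9  27.3 100.6  -0.   52.1  92.8] 6.80015138020363e-14
[-34.9  40.1 105.   -0.   34.9  92.8] 7.024671105841158e-11
move [-0.0002  0.0049  0.0023] [0.0743 0.0454 0.2976] rows>=6.5
move [-0.4767 -0.3054  0.4304] [ 0.1112 -0.0517  0.918 ] rows>=19.4
[-25.   12.5 113.    2.3  39.5 -65.5]
```

```bash
python3 -m pendant '[[-0.1,-0.1,0,0.07,0.045,0.3,-1],[-0.1,-0.1,0,0.07,0.045,0.3,-1],[-0.1,-0.1,0,0.07,0.045,0.3,-1],[-0.1,-0.1,0,0.07,0.045,0.3,-1],[-0.1,-0.1,0,0.07,0.045,0.3,-1],[-0.1,-0.1,0,0.07,0.045,0.3,-1],[-0.1,-0.1,0,0.07,0.045,0.3,-1]]'; python3 t2.py
```

```text
time_s: 5.55
position: [0.4467, -0.1087, 0.302]
tcp_rot: [[0.263, 0.965, 0.014], [0.965, -0.263, 0.002], [0.006, 0.013, -1.0]]
force: [0.1, -0.5, 0.4]
opening: 1.003
grasp_force: 0.0
[-24.1  16.7 104.8   0.   58.5  -9.1] 3.9599433700767815e-14
[-34.9  27.3 100.6  -0.   52.1  92.8] 6.80015138020363e-14
[-34.9  40.1 105.   -0.   34.9  92.8] 7.024671105841158e-11
move [ 0.1427 -0.022   0.0103] [ 0.0041 -0.0018 -0.0013] rows>=0.6
move [-0.3975  0.2806  0.3612] [ 0.0009 -0.0052  0.6248] rows>=13.1
[-27.9  16.5 104.7   0.6  58.2 -13. ]
```

```bash
python3 -m pendant '[[-0.4,0.28,0.36,0,-0.005,0.62,-1],[-0.4,0.28,0.36,0,-0.005,0.62,-1],[-0.4,0.28,0.36,0,-0.005,0.62,-1],[-0.4,0.28,0.36,0,-0.005,0.62,-1],[-0.4,0.28,0.36,0,-0.005,0.62,-1],[-0.4,0.28,0.36,0,-0.005,0.62,-1],[-0.4,0.28,0.36,0,-0.005,0.62,-1],[-0.4,0.28,0.36,0,-0.005,0.62,-1]]'; python3 t2.py|tail -2
```

```text
time_s: 6.35
position: [0.481, -0.2001, 0.2304]
tcp_rot: [[0.995, 0.103, 0.007], [0.103, -0.995, -0.004], [0.007, 0.005, -1.0]]
force: [1.0, 0.6, -0.8]
opening: 0.997
grasp_force: 0.0
move [ 0.0001 -0.0005  0.0018] [ 0.0007 -0.0026  0.2422] rows>=5.1
[-34.9  27.2 100.8   0.   51.5  49.2]
```

```bash
python3 -m pendant '[[0,0,0,0,-0.002,0.242,-1],[0,0,0,0,-0.002,0.242,-1],[0,0,0,0,-0.002,0.242,-1],[0,0,0,0,-0.002,0.242,-1],[0,0,0,0,-0.002,0.242,-1],[0,0,0,0,-0.002,0.242,-1],[0,0,0,0,-0.002,0.242,-1]]'
cat > chuck.py <<'E'
from h import *
p,d,c=snap('wrist');P=cloud(d,c);np.savez('/tmp/w3.npz',p=p,d=d,P=P,**c)
x=p[60:320,100:400];save(x,'w3.png',2)
Q=P.reshape(-1,3);Q=Q[~np.isnan(Q).any(1)]
Q=Q[np.hypot(Q[:,0]-.481,Q[:,1]+.2)<.06]
T=Q[(Q[:,2]>.053)&(Q[:,2]<.063)];m,(w,h),a=cv2.minAreaRect((T[:,:2]*1e3).astype(np.float32));print('bar',len(T),T.mean(0).round(4),'rect',np.round(m,1),w,h,a)
v=np.linalg.svd(T[:,:2]-T[:,:2].mean(0))[2][0];print('dir',np.degrees(np.arctan2(v[1],v[0])))
F=Q[(Q[:,2]>.004)&(Q[:,2]<.012)];r=np.hypot(*(F[:,:2]-T.mean(0)[:2]).T);N=F[r>.035];print('nose',N.mean(0).round(4),len(N),'dir',np.degrees(np.arctan2(*(N.mean(0)-T.mean(0))[[1,0]])))
print('F z',F[:,2].mean())
Ff=F[(r<.035)];
E
python3 chuck.py
```

```text
time_s: 7.05
position: [0.4815, -0.2003, 0.2301]
tcp_rot: [[0.797, -0.604, 0.002], [-0.604, -0.797, -0.003], [0.003, 0.001, -1.0]]
force: [0.1, 0.0, -0.6]
opening: 1.0
grasp_force: 0.0
bar 497 [ 0.4835 -0.1986  0.0584] rect [ 482.9 -198. ] 12.990601539611816 35.82988739013672 53.058258056640625
dir 142.66744270115598
nose [ 0.4517 -0.174   0.0074] 22 dir 142.33713197341822
F z 0.007510832124823823
```

View pics/w3.png

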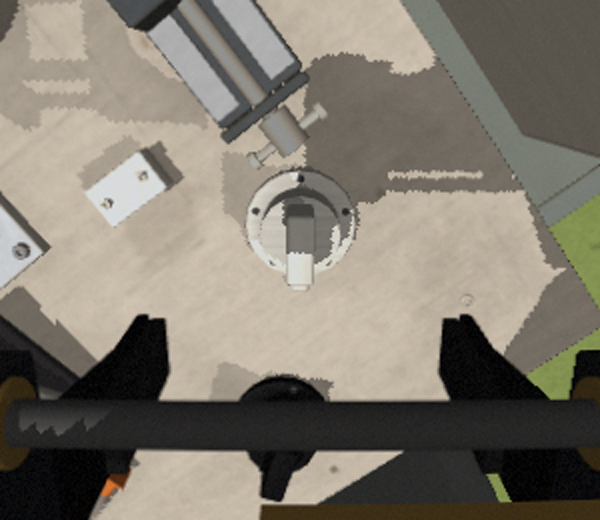

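The picture shows the bare aluminium chuck at (300,225), confirmed by its metal flange with holes. The bar runs along tool x and the nose lies under it on the robot side. The black look-alike is at (280,400). Now I'll descend.

Run:
```python
from arm import *
a=np.radians(-37.4);x=np.array([np.cos(a),np.sin(a),0]);z=np.array([0,0,-1.])
go(np.c_[x,np.cross(z,x),z],np.array([.4831,-.1985,.1035]))
```

```text
move [-0.0014 -0.0128  0.6321] [ 0.0004 -0.0009  0.0014] rows>=2.5
```

```bash
python3 -m pendant '[[-0.001,-0.013,0.4,0,-0.001,0.001,-1],[-0.001,-0.013,0.4,0,-0.001,0.001,-1],[-0.001,-0.013,0.55,0,-0.001,0.001,-1],[-0.001,-0.013,0.632,0,-0.001,0.001,-1],[-0.001,-0.013,0.632,0,-0.001,0.001,-1],[-0.001,-0.013,0.632,0,-0.001,0.001,-1]]' && python3 -m pendant '[[0,0,0,0,0,0,1],[0,0,0,0,0,0,1],[0,0,0,0,0,0,1],[0,0,0,0,0,0,1],[0,0,0,0,0,0,1],[0,0,0,0,0,0,1],[0,0,0,0,0,0,1],[0,0,0,0,0,0,1]]'
```

```text
time_s: 7.7
position: [0.4836, -0.1988, 0.1031]
tcp_rot: [[0.794, -0.608, -0.002], [-0.608, -0.794, -0.0], [-0.001, 0.001, -1.0]]
force: [-0.6, 0.5, -0.4]
opening: 1.002
grasp_force: 0.0
time_s: 8.5
position: [0.4836, -0.1987, 0.1029]
tcp_rot: [[0.794, -0.608, -0.001], [-0.608, -0.794, -0.0], [-0.001, 0.001, -1.0]]
force: [-0.4, 0.2, 0.6]
opening: 0.356
grasp_force: 0.0
```

```bash
python3 -m pendant '[[0,0,0,0,0,0,1],[0,0,0,0,0,0,1],[0,0,0,0,0,0,1],[0,0,0,0,0,0,1],[0,0,-0.2,0,0,0,1],[0,0,-0.4,0,0,0,1],[0,0,-0.65,0,0,0,1],[0,0,-0.65,0,0,0,1]]'
cat > pre.py <<'E'
from arm import *
import sys
from fit import stagefit
g=np.load('/tmp/g.npy')
go_,S,_=stagefit(np.load('/tmp/w2.npz')['P']); O=go_+S@[-.0020,.0052,0]
S=S@Rn.from_euler('z',-1.5,degrees=True).as_matrix()
R=np.c_[S[:,0],-S[:,1],-S[:,2]];n=S[:,2]
np.savez('/tmp/stage.npz',O=O,S=S)
if __name__=='__main__':
    L=float(sys.argv[1]);s=readout.read_state();R0=np.array(s['tcp_rot']);p0=np.array(s['position']);q=np.array(s['joint_positions'])
    p=O+L*n+S[:,:2]@np.array([float(v) for v in sys.argv[2:4]] or [0,0])
    w=Rn.from_matrix(R0.T@R).as_rotvec()
    for t in np.linspace(0,1,9):
        q2,e=ik(R0@Rn.from_rotvec(w*t).as_matrix(),p0+t*(p-p0),g,q)
        if len(sys.argv)<3 :print(t,q2.round(1),e.round(4),np.abs(q2-q).max().round(1))
        q=q2
    print('O',O.round(4),'n',n.round(4)); print('L now',((p0-O)@S).round(4)); go(R,p)
    print('off deg',np.degrees(w).round(2),'F',np.round(S.T@s['force'],1),'M',np.round(s['moment'],2),s['opening'],s['grasp_force'])
E
python3 pre.py .23
```

```text
time_s: 9.3
position: [0.4868, -0.2005, 0.2387]
tcp_rot: [[0.794, -0.608, 0.01], [-0.608, -0.794, -0.008], [0.013, 0.0, -1.0]]
force: [0.7, -1.1, -1.1]
opening: 0.16
grasp_force: 30.0
0.0 [-34.5  26.8  99.8  -0.1  52.8  93. ] 0.0 0.0
0.125 [-33.4  24.3 104.8   2.   46.8  87.3] 0.0 6.0
0.25 [-32.1  22.  109.6   4.7  40.9  81. ] 0.0 6.3
0.375 [-30.9  19.9 114.2   8.5  35.3  73.6] 0.0 7.4
0.5 [-29.5  18.1 118.6  13.9  29.9  64.7] 0.0 8.9
0.625 [-28.1  16.5 122.8  21.5  25.   53.5] 0.0 11.3
0.75 [-26.5  15.3 126.9  32.8  20.6  38.6] 0.0 14.9
0.875 [-24.8  14.4 130.8  49.4  17.4  18.4] 0.0 20.1
1.0 [-22.8  14.1 134.4  71.3  16.   -7.1] 0.0 25.5
O [0.504  0.0408 0.0478] n [-0.4948 -0.0761  0.8657]
L now [ 0.0553 -0.2345  0.1921]
move [-1.0633 -0.5947 -0.0547] [ 0.0708  0.1527 -0.2418] rows>=6.2
off deg [ 12.74  27.48 -43.53] F [-0.1 -1.2 -1.2] M [-0.04  0.12  0.04] 0.1602482539003216 29.99986907467246
```

Held: opening 0.16, which is 14 mm, at 30 N. The path is reachable, so I'll do it in two calls.

```bash
python3 -m pendant '[[-1,-0.59,-0.05,0.07,0.153,-0.242,1],[-1,-0.59,-0.05,0.07,0.153,-0.242,1],[-1,-0.59,-0.05,0.07,0.153,-0.242,1],[-1,-0.59,-0.05,0.07,0.153,-0.242,1],[-1,-0.59,-0.05,0.07,0.153,-0.242,1],[-1,-0.59,-0.05,0.07,0.153,-0.242,1],[-1,-0.59,-0.05,0.07,0.153,-0.242,1],[-1,-0.59,-0.05,0.07,0.153,-0.242,1]]'; python3 pre.py .19 0 0
python3 - <<'E'
from h import *
print(np.round(readout.read_state()['joint_positions'],1))
E
```

```text
time_s: 10.1
position: [0.397, 0.0177, 0.242]
tcp_rot: [[0.885, 0.088, 0.457], [0.058, -0.995, 0.079], [0.462, -0.044, -0.886]]
force: [0.2, 0.4, -1.5]
opening: 0.155
grasp_force: 30.0
O [0.504  0.0408 0.0478] n [-0.4948 -0.0761  0.8657]
L now [ 0.0028 -0.0065  0.2228]
move [-0.0084 -0.0308  0.1647] [-0.0021  0.0136 -0.0164] rows>=0.7
off deg [-0.38  2.45 -2.96] F [-0.5  0.4 -1.5] M [-0.08  0.59  0.02] 0.15467320866278036 30.001072688028216
[-22.8  15.  132.4  59.1  16.9   7.9]
```

```bash
python3 -m pendant '[[-0.008,-0.031,0.165,-0.002,0.0136,-0.0164,1],[-0.008,-0.031,0.25,-0.002,0.0136,-0.0164,1],[-0.008,-0.031,0.3,-0.002,0.0136,-0.0164,1],[-0.008,-0.031,0.315,-0.002,0.0136,-0.0164,1],[-0.008,-0.031,0.315,-0.002,0.0136,-0.0164,1],[-0.008,-0.031,0.315,-0.002,0.0136,-0.0164,1],[-0.008,-0.031,0.315,-0.002,0.0136,-0.0164,1]]'; python3 pre.py .14 0 0
cat > c.py <<'E'
from h import *
a=[]
for n in ['scene','side','wrist']:
    p,d,c=snap(n);np.savez('/tmp/%s_c.npz'%n,p=p,d=d,P=cloud(d,c),**c);
    x=p[100:230,170:310] if n=='scene' else p[130:230,210:310] if n=='side' else p[40:300,100:400]
    a.append(cv2.resize(x,(390,360) if n!='wrist' else (415,360),interpolation=2))
im=np.hstack(a[:2]) ;cv2.imwrite('pics/c.png',im[:,:,::-1]);cv2.imwrite('pics/cw.png',a[2][:,:,::-1])
E
python3 c.py
```

```text
time_s: 10.8
position: [0.4242, 0.0283, 0.1857]
tcp_rot: [[0.861, 0.127, 0.493], [0.103, -0.992, 0.076], [0.499, -0.015, -0.867]]
force: [-0.2, -0.6, -1.6]
opening: 0.158
grasp_force: 30.0
O [0.504  0.0408 0.0478] n [-0.4948 -0.0761  0.8657]
L now [-0.0009 -0.0002  0.1598]
move [ 0.0049 -0.0011  0.099 ] [-0.0002  0.0006 -0.001 ] rows>=0.4
off deg [-0.04  0.11 -0.17] F [-1.  -0.6 -1.2] M [-0.11  0.59 -0.  ] 0.1580838250023111 29.999970900826156
```

View pics/c.png

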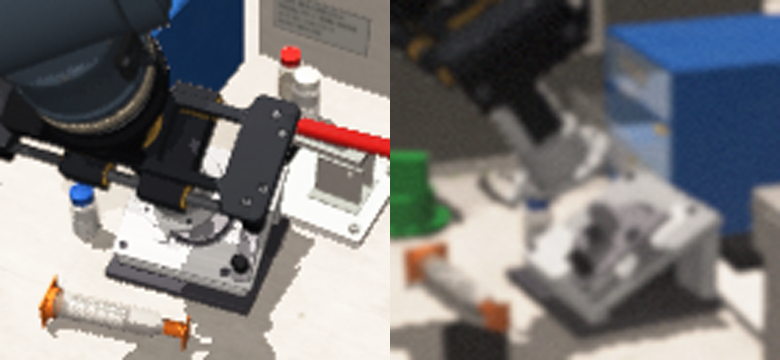

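The chuck hangs above the spindle with its nose to the low side. I'll check how it sits in the hand.

```bash
cat > hand.py <<'E'
from h import *
from fit import stagefit
s=readout.read_state();R=np.array(s['tcp_rot']);o=np.array(s['position'])
z=np.load('/tmp/wrist_c.npz');Q=z['P'].reshape(-1,3);Q=Q[~np.isnan(Q).any(1)];L=(Q-o)@R
r=np.hypot(L[:,0],L[:,1])
print(np.histogram(L[r<.045][:,2],np.arange(.04,.13,.005)))
F=L[(r<.05)&(L[:,2]>.088)&(L[:,2]<.101)]
m=np.ones(len(F),bool)
for _ in range(5):
    c=F[m].mean(0);n=np.linalg.svd(F[m]-c,full_matrices=False)[2][2];n*=np.sign(n[2]);m=abs((F-c)@n)<.0012
print('flange n',n.round(3),'c',c.round(4),m.sum(),'z at axis',(c[2]+(n[0]*c[0]+n[1]*c[1])/n[2]).round(4))
G=F[m]
# outer boundary: farthest per angle
a=np.degrees(np.arctan2(G[:,1],G[:,0]));rr=np.hypot(G[:,0],G[:,1]);E=np.array([G[(abs(a-t)<3)][rr[abs(a-t)<3].argmax(),:2] for t in range(-174,175,6) if (abs(a-t)<3).sum()>1])
A=np.c_[2*E,np.ones(len(E))];w=np.ones(len(E),bool)
for _ in range(5):
    t=np.linalg.lstsq(A[w],(E[w]**2).sum(1),rcond=None)[0];Rd=np.sqrt(t[2]+t[0]**2+t[1]**2);w=abs(np.hypot(*(E-t[:2]).T)-Rd)<.0015
print('circle',t[:2].round(4),Rd.round(4),w.sum(),len(E),np.degrees(np.arctan2(E[w,1]-t[1],E[w,0]-t[0])).round(0)[::3])
E
python3 hand.py
```

```text
(array([ 728,  591,  226,  195,  182,  164,  730,  175,  141,  140,  374,
       1768,   37,    0,    0,    0,    0]), array([0.04 , 0.045, 0.05 , 0.055, 0.06 , 0.065, 0.07 , 0.075, 0.08 ,
       0.085, 0.09 , 0.095, 0.1  , 0.105, 0.11 , 0.115, 0.12 , 0.125]))
flange n [-0.002  0.001  1.   ] c [ 0.0126 -0.0006  0.0957] 1797 z at axis 0.0957
circle [-0.0009 -0.0007] 0.0313 41 42 [-116.  -98.  -85.  -65.  -47.  -30.  -12.   10.   22.   44.   58.   75.
   92.  114.]
```

```bash
python3 pre.py .122 .0009 .0005|grep -v O
```

```text
L now [-0.     -0.0005  0.1604]
move [ 0.0044 -0.0053  0.1922] [ 0.0002 -0.0003 -0.0007] rows>=0.8
off deg [ 0.04 -0.06 -0.12] F [-1.2  0.5 -1.7] M [-0.06  0.61 -0.  ] 0.16165391518175554 29.999802061356604
```

```bash
python3 -m pendant '[[0.0044,-0.005,0.08,0,0,0,1],[0.0044,-0.005,0.13,0,0,0,1],[0.0044,-0.005,0.17,0,0,0,1],[0.0044,-0.005,0.19,0,0,0,1],[0.0044,-0.005,0.19,0,0,0,1],[0.0044,-0.005,0.19,0,0,0,1]]'; python3 pre.py .112 .0009 .0005|grep -v O
```

```text
time_s: 11.55
position: [0.4442, 0.032, 0.1542]
tcp_rot: [[0.859, 0.127, 0.496], [0.103, -0.992, 0.076], [0.501, -0.014, -0.865]]
force: [-0.7, -0.2, -1.4]
opening: 0.16
grasp_force: 30.0
L now [0.0009 0.0005 0.1224]
move [-0.0001 -0.0003  0.0518] [ 0.0002 -0.0003 -0.0008] rows>=0.2
off deg [ 0.04 -0.06 -0.14] F [-1.3 -0.1 -0.9] M [-0.07  0.61  0.  ] 0.16022790880830456 29.99986118171364
```

```bash
python3 -m pendant '[[0,0,0.015,0,0,0,1],[0,0,0.025,0,0,0,1],[0,0,0.035,0,0,0,1],[0,0,0.035,0,0,0,1]]'; python3 pre.py .112 .0009 .0005|grep -v O; python3 -m pendant '[[0,0,0.01,0,0,0,1],[0,0,0.02,0,0,0,1],[0,0,0.025,0,0,0,1],[0,0,0.025,0,0,0,1]]'; python3 pre.py .106 .0009 .0005|grep -v O
```

```text
time_s: 11.95
position: [0.448, 0.0325, 0.1476]
tcp_rot: [[0.859, 0.127, 0.495], [0.103, -0.992, 0.076], [0.501, -0.014, -0.865]]
force: [-0.1, 0.4, -1.3]
opening: 0.158
grasp_force: 30.0
L now [0.0009 0.0004 0.1147]
move [ 0.0001 -0.0007  0.0137] [ 0.0002 -0.0002 -0.0008] rows>=0.1
off deg [ 0.03 -0.04 -0.15] F [-0.7  0.4 -1.1] M [-0.17  0.57 -0.03] 0.15750805459065928 29.99979007523507
time_s: 12.35
position: [0.4504, 0.0329, 0.1432]
tcp_rot: [[0.859, 0.127, 0.495], [0.103, -0.992, 0.076], [0.501, -0.014, -0.865]]
force: [-0.8, 0.5, -1.2]
opening: 0.159
grasp_force: 30.0
L now [0.0008 0.0004 0.1098]
move [ 0.0004 -0.0005  0.0188] [ 0.0002 -0.0002 -0.0008] rows>=0.1
off deg [ 0.03 -0.03 -0.15] F [-1.2  0.6 -0.7] M [-0.11  0.67  0.02] 0.15869602647783088 29.999943701550364
```

```bash
python3 -m pendant '[[0,0,0.01,0,0,0,1],[0,0,0.02,0,0,0,1],[0,0,0.028,0,0,0,1],[0,0,0.033,0,0,0,1],[0,0,0.033,0,0,0,1]]'; python3 pre.py .103 .0009 .0005|grep -v O
```

```text
time_s: 12.85
position: [0.4535, 0.0334, 0.1379]
tcp_rot: [[0.859, 0.127, 0.496], [0.103, -0.992, 0.075], [0.501, -0.014, -0.865]]
force: [-1.4, -1.2, 1.8]
opening: 0.157
grasp_force: 30.0
L now [0.0009 0.0004 0.1036]
move [ 0.0001 -0.0007  0.0028] [ 0.0002 -0.0004 -0.0009] rows>=0.0
off deg [ 0.04 -0.06 -0.17] F [-0.4 -1.   2.4] M [-0.21  0.57 -0.01] 0.15721756121655403 30.00003175344318
```

Contact begins exactly at the home depth (L=0.1036). I'll press lightly, release and retreat.

```bash
python3 -m pendant '[[0,0,0.005,0,0,0,1],[0,0,0.008,0,0,0,1],[0,0,0.008,0,0,0,1]]'; python3 pre.py .103 .0009 .0005|grep -v O;  python3 -m pendant '[[0,0,0.004,0,0,0,0],[0,0,0.004,0,0,0,0],[0,0,0.004,0,0,0,0],[0,0,0.004,0,0,0,0],[0,0,-0.1,0,0,0,0],[0,0,-0.3,0,0,0,0],[0,0,-0.45,0,0,0,0],[0,0,-0.45,0,0,0,0]]'; python3 pre.py .2 0 0|grep -v O
```

```text
time_s: 13.15
position: [0.4534, 0.0335, 0.1377]
tcp_rot: [[0.859, 0.125, 0.497], [0.101, -0.992, 0.075], [0.503, -0.014, -0.864]]
force: [-8.6, -4.8, 17.1]
opening: 0.155
grasp_force: 30.0
L now [0.0008 0.0005 0.1034]
move [ 0.0007 -0.0001  0.0022] [ 0.0004 -0.0008 -0.0013] rows>=0.0
off deg [ 0.08 -0.14 -0.23] F [ 0.7 -3.4 19.4] M [-0.54  0.21 -0.28] 0.15537581807946177 30.001245704479516
time_s: 13.95
position: [0.4092, 0.0268, 0.2149]
tcp_rot: [[0.859, 0.127, 0.496], [0.104, -0.992, 0.076], [0.501, -0.014, -0.865]]
force: [-0.8, -0.1, -0.2]
opening: 0.5
grasp_force: 0.0
L now [0.0007 0.0006 0.1926]
move [-0.0034  0.0029 -0.0369] [ 0.0002 -0.0002 -0.0007] rows>=0.1
off deg [ 0.04 -0.04 -0.12] F [-0.8 -0.   0.2] M [-0.09  0.48  0.06] 0.4999625548348366 0.0
```

```bash
cat > k.py <<'E'
from h import *
import sys
z=np.load('/tmp/stage.npz');O,S=z['O'],z['S']
p,d,c=snap('wrist');P=cloud(d,c);np.savez('/tmp/%s.npz'%sys.argv[1],p=p,d=d,P=P,**c)
L=((P-O)@S);l=L.reshape(-1,3);l=l[~np.isnan(l).any(1)];r=np.hypot(l[:,0],l[:,1])
def st(nm,m): A=l[m];print(nm,len(A),A.mean(0).round(4) if len(A) else '',A.min(0).round(4) if len(A) else '',A.max(0).round(4) if len(A) else '')
st('bar top',(r<.02)&(l[:,2]>.05)&(l[:,2]<.075));st('flange',(r>.024)&(r<.031)&(l[:,2]>.004)&(l[:,2]<.024)&(l[:,1]>-.02))
st('knob',(l[:,1]<-.035)&(l[:,1]>-.1)&(abs(l[:,0])<.06)&(l[:,2]>.028)&(l[:,2]<.045))
B=l[(l[:,1]<-.015)&(l[:,1]>-.1)&(abs(l[:,0])<.07)&(l[:,2]>.011)&(l[:,2]<.0195)]
if len(B):
    m,wh,a=cv2.minAreaRect((B[:,:2]*1e3).astype(np.float32));print('bar rect',np.round(m,1),np.round(wh,1),round(a,1),B.mean(0).round(4),len(B))
# rectified view at h=.015
u=np.arange(-.075,.075,.0003)
X,Y=np.meshgrid(u,-u[::-1]*-1);W=O+np.stack([X,Y[::-1],np.full_like(X,.015)],-1).reshape(-1,3)@S.T
q=proj(W,c).astype(np.float32).reshape(len(u),len(u),2);im=cv2.remap(p,q[...,0],q[...,1],1)
cv2.imwrite('pics/%s.png'%sys.argv[1],im[:,:,::-1])
E
python3 k.py k1
```

```text
bar top 673 [0.0017 0.0009 0.0585] [-0.0178 -0.0063  0.05  ] [0.0181 0.0075 0.0611]
flange 584 [0.0128 0.0099 0.008 ] [-0.0289 -0.0197  0.0058] [0.0309 0.0302 0.0102]
knob 62 [-0.0341 -0.0521  0.0326] [-0.0408 -0.0557  0.0281] [-0.0302 -0.0481  0.0346]
bar rect [ -4.6 -46. ] [63.6 36.4] 27.6 [-0.0017 -0.0459  0.0151] 846
```

View pics/k1.png

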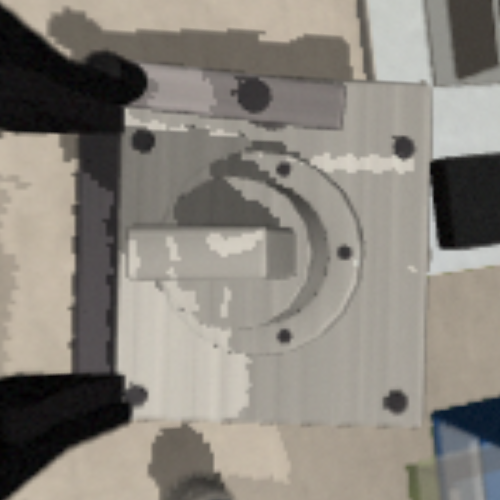

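The chuck is home: flange top at 8.0 mm, bar top at 58.5 mm. In the view (0.3 mm/px), the pivot nut at (253,95) gives (0.001,-0.047) from the seat, the hook end is at (343,108) and the knob is by (115,78). So the angle is about 1.45 rad. I'll cage the knob with the fingers on a diagonal and sweep it round.

```bash
cat > kp.py <<'E'
from arm import *
import sys
g=np.load('/tmp/g.npy');z=np.load('/tmp/stage.npz');O,S=z['O'],z['S']
k=np.sqrt(.5);R=S@np.array([[k,k,0],[k,-k,0],[0,0,-1]])
piv=np.array([.001,-.047]);pos=lambda t:piv+.038*np.array([-np.sin(t),-np.cos(t)])
T=lambda t,h:O+S@np.r_[pos(t),h]
def now():
    s=readout.read_state();p=S.T@(np.array(s['position'])-O);print('L now',p.round(4),'F',np.round(S.T@s['force'],1),'q',np.round(s['joint_positions'],1),s['opening'],s['grasp_force'],s['time_s'])
E
python3 - <<'E'
from kp import *
now();q=np.array(readout.read_state()['joint_positions'])
for t,h in [(1.45,.14),(1.45,.091),(.7,.091),(0,.091),(-.05,.091)]:
    q,e=ik(R,T(t,h),g,q);print(t,h,q.round(1),round(e,5))
go(R,T(1.45,.15));
dt=np.array([[k,k],[k,-k]])  # L->tool xy
for t in np.linspace(1.45,-.1,13): print(round(t,2),((dt@(pos(t)-pos(1.45)))/.2).round(3))
E
```

```text
L now [0.0002 0.001  0.1943] F [0.6 1.4 1. ] q [-20.6  20.9 134.5  98.7  14.3 -33.3] 0.49698321896826675 0.0 14.0
1.45 0.14 [ -30.3   34.7  137.5  130.4   24.4 -121.6] 0.0
1.45 0.091 [ -27.3   42.5  135.   141.2   28.1 -130.4] 0.0
0.7 0.091 [ -29.7   40.5  132.1  131.8   24.7 -122.6] 0.0
0 0.091 [ -28.8   38.   128.4  120.8   20.8 -109.7] 0.0
-0.05 0.091 [ -28.6   37.8  128.1  120.1   20.6 -108.7] 0.0
move [-0.1848  0.2627  0.2215] [ 7.000e-04 -2.000e-04 -2.503e-01] rows>=5.2
1.45 [0. 0.]
1.32 [-0.014  0.02 ]
1.19 [-0.025  0.042]
1.06 [-0.033  0.065]
0.93 [-0.038  0.089]
0.8 [-0.04   0.114]
0.67 [-0.039  0.138]
0.55 [-0.035  0.162]
0.42 [-0.028  0.186]
0.29 [-0.017  0.208]
0.16 [-0.004  0.229]
0.03 [0.011 0.248]
-0.1 [0.029 0.264]
```

```bash
python3 -m pendant '[[-0.185,0.263,0.1,0,0,-0.25,0.3],[-0.185,0.263,0.1,0,0,-0.25,0.3],[-0.185,0.263,0.1,0,0,-0.25,0.3],[-0.185,0.263,0.1,0,0,-0.25,0.3],[-0.185,0.263,0.22,0,0,-0.25,0.3],[-0.185,0.263,0.22,0,0,-0.25,0.3],[-0.185,0.263,0.22,0,0,-0.25,0.3],[-0.185,0.263,0.22,0,0,-0.25,0.3]]'; python3 -c "
from kp import *
now();go(R,T(1.45,.15));go(R,T(1.45,.091))"; python3 k.py k2
python3 - <<'E'
import cv2,numpy as np
p=np.load('/tmp/k2.npz')['p'];cv2.imwrite('pics/k2w.png',cv2.resize(p[40:300,100:420,::-1],None,fx=2.3,fy=2.3,interpolation=2))
E
```

```text
time_s: 14.8
position: [0.4066, -0.026, 0.156]
tcp_rot: [[0.518, 0.698, 0.495], [0.774, -0.628, 0.076], [0.364, 0.344, -0.866]]
force: [0.5, -0.4, -0.5]
opening: 0.35
grasp_force: 0.0
L now [-0.0366 -0.0522  0.147 ] F [ 0.1 -0.4 -0.6] q [ -30.8   33.5  137.7  127.9   23.8 -119.4] 0.3501130590424675 0.0 14.8
move [ 0.0016 -0.0026 -0.0152] [-0.      0.0001 -0.0007] rows>=0.1
move [ 0.0017 -0.0026  0.2798] [-0.      0.0001 -0.0007] rows>=1.1
bar top 1273 [0.0006 0.001  0.0587] [-0.0184 -0.0061  0.0511] [0.018  0.008  0.0612]
flange 1195 [0.0068 0.01   0.0081] [-0.0309 -0.02    0.0057] [0.0308 0.0309 0.0108]
knob 187 [-0.0356 -0.0495  0.0325] [-0.0417 -0.0558  0.0283] [-0.0303 -0.0442  0.0344]
bar rect [ -9.2 -47.1] [73.8 14.3] 6.6 [-0.0036 -0.0457  0.0152] 1323
```

View pics/k2w.png

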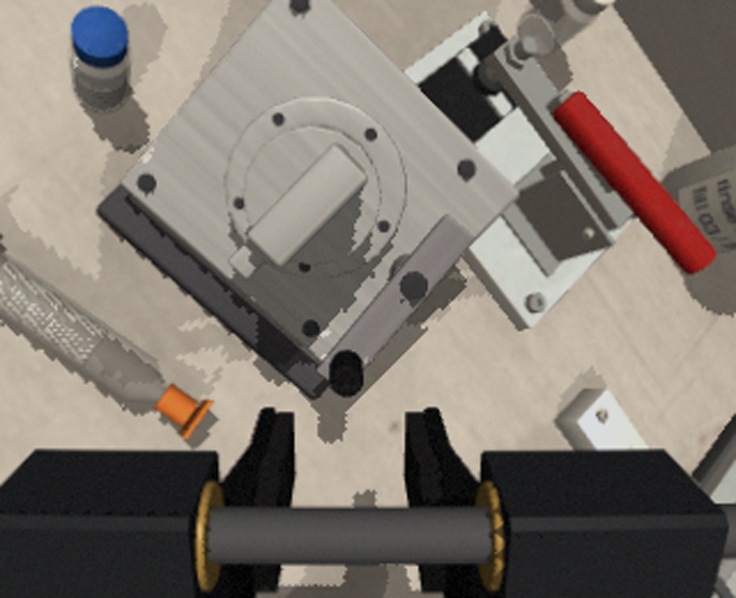

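Seen from the wrist, the knob at (346,372) is midway between the fingers (293 to 407), and the nose at (243,262) sits at the low side. The bar rectangle gives a pivot of (0.0017,-0.046) and an angle of 1.456 rad. Now I'll descend over the knob.

```bash
sed -i 's/piv=np.array(.*);pos/piv=np.array([.0017,-.0460]);pos/' kp.py; python3 -c "
from kp import *
go(R,T(1.456,.091))"
```

```text
move [ 0.0079 -0.0049  0.2811] [ 0.0001  0.0001 -0.0014] rows>=1.1
```

```bash
python3 -m pendant '[[0.008,-0.005,0.1,0,0,0,0.3],[0.008,-0.005,0.18,0,0,0,0.3],[0.008,-0.005,0.24,0,0,0,0.3],[0.008,-0.005,0.28,0,0,0,0.3],[0.008,-0.005,0.28,0,0,0,0.68],[0.008,-0.005,0.28,0,0,0,0.68],[0.008,-0.005,0.28,0,0,0,0.68],[0.008,-0.005,0.28,0,0,0,0.68]]'; python3 -c "
from kp import *
now();p=S.T@(np.array(readout.read_state()['position'])-O);dt=np.array([[k,k],[k,-k]])
for t in np.linspace(1.456,-.1,14): print(round(t,2),((dt@(pos(t)-p[:2]))/.2).round(3))"
```

```text
time_s: 15.65
position: [0.4342, -0.0199, 0.1092]
tcp_rot: [[0.518, 0.697, 0.496], [0.774, -0.629, 0.075], [0.364, 0.345, -0.865]]
force: [1.0, -0.4, -0.4]
opening: 0.173
grasp_force: 0.0
L now [-0.0357 -0.0503  0.0923] F [ 0.7 -0.5 -0.8] q [ -27.1   42.2  135.1  141.3   27.9 -130.1] 0.17297687261464512 0.0 15.65
1.46 [-0.001 -0.001]
1.34 [-0.014  0.018]
1.22 [-0.025  0.038]
1.1 [-0.033  0.059]
0.98 [-0.039  0.081]
0.86 [-0.042  0.103]
0.74 [-0.042  0.126]
0.62 [-0.04   0.149]
0.5 [-0.035  0.171]
0.38 [-0.027  0.192]
0.26 [-0.017  0.213]
0.14 [-0.004  0.232]
0.02 [0.011 0.249]
-0.1 [0.027 0.264]
```

```bash
python3 -m pendant '[[-0.014,0.018,0,0,0,0,0.68],[-0.025,0.038,0,0,0,0,0.68],[-0.033,0.059,0,0,0,0,0.68],[-0.039,0.081,0,0,0,0,0.68],[-0.042,0.103,0,0,0,0,0.68],[-0.042,0.126,0,0,0,0,0.68],[-0.04,0.149,0,0,0,0,0.68],[-0.035,0.171,0,0,0,0,0.68]]'; python3 -c "
from kp import *
now()"
```

```text
time_s: 16.45
position: [0.4555, -0.0474, 0.1182]
tcp_rot: [[0.518, 0.697, 0.497], [0.774, -0.629, 0.075], [0.365, 0.346, -0.865]]
force: [-1.4, 0.4, -0.8]
opening: 0.159
grasp_force: 0.8
L now [-0.0158 -0.0803  0.0917] F [-1.5  0.6 -0.1] q [ -29.7   39.6  131.   128.6   23.5 -118.8] 0.15948362315134768 0.8296520076692104 16.45
```

```bash
python3 -m pendant '[[0.008,0.021,0,0,0,0,0.68],[0.018,0.042,0,0,0,0,0.68],[0.031,0.061,0,0,0,0,0.68],[0.046,0.078,0,0,0,0,0.68],[0.05,0.083,0,0,0,0,0.68],[0.05,0.083,0,0,0,0,0.68]]'; python3 -c "
from kp import *
now()"
```

```text
time_s: 17.05
position: [0.4667, -0.0487, 0.1254]
tcp_rot: [[0.522, 0.702, 0.484], [0.775, -0.628, 0.075], [0.357, 0.336, -0.872]]
force: [-10.2, -0.4, -6.1]
opening: 0.162
grasp_force: 4.5
L now [-0.0027 -0.0829  0.0924] F [-11.8   0.8  -0.2] q [ -28.7   37.9  128.7  120.4   20.2 -109.1] 0.16212499145144457 4.458739310503006 17.05
```

```bash
python3 -m pendant '[[0.007,0.007,0,0,0,0,0.68],[0.014,0.014,0,0,0,0,0.68],[0.014,0.014,0,0,0,0,0.68]]'; python3 -c "
from kp import *
now()"
```

```text
time_s: 17.35
position: [0.4687, -0.0479, 0.1268]
tcp_rot: [[0.524, 0.703, 0.481], [0.774, -0.628, 0.075], [0.355, 0.333, -0.873]]
force: [-12.5, -0.1, -6.8]
opening: 0.163
grasp_force: 5.5
L now [-0.0002 -0.0823  0.0926] F [-14.2   1.5   0.3] q [ -28.3   37.5  128.2  118.7   19.6 -107. ] 0.1634100603281167 5.461492538452148 17.35
```

```bash
python3 -m pendant '[[0.002,0.002,0,0,0,0,0.3],[0,0,0,0,0,0,0.3],[-0.01,-0.01,0,0,0,0,0.3],[-0.01,-0.01,-0.1,0,0,0,0.3],[-0.01,-0.01,-0.25,0,0,0,0.3],[-0.01,-0.01,-0.35,0,0,0,0.3],[-0.01,-0.01,-0.35,0,0,0,0.3]]'; python3 -c "
from kp import *
now()"; python3 k.py k3
python3 - <<'E'
import cv2,numpy as np
p=np.load('/tmp/k3.npz')['p'];cv2.imwrite('pics/k3w.png',cv2.resize(p[20:330,80:420,::-1],None,fx=1.9,fy=1.9,interpolation=2))
E
```

```text
time_s: 18.05
position: [0.4386, -0.0552, 0.1908]
tcp_rot: [[0.515, 0.696, 0.501], [0.775, -0.628, 0.074], [0.366, 0.35, -0.862]]
force: [0.1, -0.1, -0.7]
opening: 0.353
grasp_force: 0.0
L now [ 0.0051 -0.0848  0.1635] F [-0.3 -0.1 -0.7] q [-32.5  26.7 130.7  93.7  19.4 -84.5] 0.35295736154201846 0.0 18.05
bar top 1054 [0.0008 0.0008 0.0584] [-0.0184 -0.0068  0.0502] [0.0174 0.0092 0.0608]
flange 796 [0.0129 0.0075 0.008 ] [-0.0309 -0.02    0.0046] [0.0306 0.0309 0.0104]
knob 162 [-0.0057 -0.0825  0.0323] [-0.0118 -0.0885  0.0281] [-0.0004 -0.0772  0.0346]
bar rect [ -0.  -53.6] [80.5 14.4] 78.1 [ 0.0013 -0.0508  0.0151] 1165
```

```bash
cat > map.py <<'E'
from h import *
import sys
z=np.load('/tmp/stage.npz');O,S=z['O'],z['S']
l=((np.load('/tmp/%s.npz'%sys.argv[1])['P']-O)@S).reshape(-1,3);l=l[~np.isnan(l).any(1)]
G=np.full((46,30),np.nan)
for q in l:
    i=int((q[1]+.1)//.002);j=int((q[0]+.03)//.002)
    if 0<=i<46 and 0<=j<30 and q[2]<.08: G[i,j]=np.nanmax([G[i,j],q[2]])
for i in range(46): print('%4d '%(-100+2*i+1)+' '.join('..' if np.isnan(v) else '%2d'%round(v*1e3) for v in G[i]))
E
python3 map.py k3
```

```text
-99 .. .. .. .. .. .. .. -45 -46 -47 -48 -50 -51 -52 -53 -53 -56 -57 -59 -59 -59 -60 -61 -58 -55 -52 -53 -52 -53 -56
 -97 .. .. .. .. .. .. .. .. -46 -48 -49 -49 -50 -52 -54 -54 -56 -56 -58 -59 -60 -60 -60 -59 -55 -54 -53 -54 -55 -56
 -95 .. .. .. .. .. .. .. .. -46 -47 -48 -50 -50 -53 -52 -53 -55 -57 -57 -58 -60 -61 -62 -60 -55 -54 -53 -53 -55 -56
 -93 -37 .. .. .. .. .. .. .. -47 -47 -49 14 15 15 14 -54 -55 -57 -57 -59 -60 -61 -62 -59 -57 -54 -53 -53 -56 -55
 -91 -37 .. .. .. .. .. .. .. -47 -47 -49 15 16 16 15 -53 -55 -56 -58 -58 -61 -62 -62 -62 -57 -53 -53 -53 -55 -56
 -89 -36 .. .. .. .. .. .. .. -47 -46 -48 32 34 31 15 -54 -56 -55 -57 -59 -61 -60 -63 -61 -57 -55 -52 -54 -54 -55
 -87 -37 .. .. .. .. .. .. .. -48 33 33 34 34 33 33 -54 -55 -57 -57 -60 -58 -59 -62 -61 -58 -54 -52 -53 -55 -55
 -85 -38 .. .. .. .. .. .. .. -47 34 33 33 34 34 33 16 -55 -55 -56 -61 -59 -61 -62 -62 -60 -55 -54 -53 -54 -55
 -83 -35 .. .. .. .. .. .. .. .. 33 33 33 34 34 33 15 -56 -56 -58 -59 -59 -61 -62 -62 -58 -56 -54 -54 -54 -56
 -81 -36 -38 .. .. .. .. .. .. 14 33 33 34 34 34 34 15 -56 -57 -58 -60 -59
[... 2907 characters left out ...]
16 16 16 15  9  9  8 -4 -4 -4 -4 -4
 -21 -4 -6 ..  8 10  9  9  9  9  8  9  9  9 29 29 16 16 15 16 15 15 14  9  9  9  9  5 -4 -4 -3
 -19 -4 ..  8  9  9  9  9  9  9  8 29 31 30 30 32 31 31 31 32 16  9  8  9  9  9  8 10  3 -5 -4
 -17 ..  7  8  8  9  8  8 .. .. 31 31 31 31 32 30 31 31 32 31 30 30 28  8 10  9  8 10  8 -3 -4
 -15 ..  8  8  9 10 .. .. 31 31 30 31 31 31 31 31 31 31 31 32 30 31 30 26  9  9  9  9  8  7 -4
 -13 ..  9  9 .. .. .. 30 31 31 31 31 31 31 30 31 31 32 31 30 31 31 31 31  9  9  9  9 10  8 -4
 -11  6  9  9 .. .. 30 30 31 31 31 31 31 30 31 31 31 32 31 31 31 31 32 31 30  9  9  8  9  9  7
  -9  9  9 .. .. .. 30 31 30 30 31 31 31 31 31 31 32 31 31 32 32 31 31 31 30 29  9 10  8  9  8
```

Run:
```python
from h import *
z=np.load('/tmp/stage.npz');O,S=z['O'],z['S']
def get(f): 
    l=((np.load('/tmp/%s.npz'%f)['P']-O)@S).reshape(-1,3);return l[~np.isnan(l).any(1)]
for f in ['w2','k1','k2','k3']:
    l=get(f);D=l[abs(l[:,2]+.005)<.0015]
    e=[]
    print(f,'deck y edges',[np.round(np.percentile(D[(abs(D[:,0]-x)<.004)][:,1],[0.5,99.5]),4) for x in (-.04,.04)],'x edges',[np.round(np.percentile(D[(abs(D[:,1]-y)<.004)][:,0],[.5,99.5]),4) for y in (-.04,.045)])
    B=l[(np.hypot(l[:,0],l[:,1])<.025)&(l[:,2]>.055)&(l[:,2]<.063)]
    if len(B)>50 and f!='w2':
        m,wh,a=cv2.minAreaRect((B[:,:2]*1e3).astype(np.float32));print('  chuck bar',np.round(m,2),np.round(wh,1),round(a,2))
        H=l[(np.hypot(l[:,0],l[:,1])<.027)&(l[:,2]>.028)&(l[:,2]<.0325)];print('  hub top y',np.percentile(H[:,1],[.5,99.5]).round(4),'x',np.percentile(H[:,0],[.5,99.5]).round(4))
        F=l[(l[:,2]>.006)&(l[:,2]<.0095)&(np.hypot(l[:,0],l[:,1])<.036)];print('  flange y',np.percentile(F[:,1],[.3,99.7]).round(4),'x',np.percentile(F[:,0],[.3,99.7]).round(4))
l=get('k3');A=l[(l[:,2]>.0125)&(l[:,2]<.0175)&(l[:,1]<-.015)&(l[:,1]>-.04)&(abs(l[:,0])<.02)]
for y in np.arange(-.039,-.015,.0015):
    q=A[abs(A[:,1]-y)<.00075]
    if len(q): print(round(y,4),len(q),q[:,0].min().round(4),q[:,0].max().round(4))
```

```text
w2 deck y edges [array([-0.047 ,  0.0543]), array([-0.0541,  0.2682])] x edges [array([-0.0907,  0.0502]), array([-0.0918,  0.0478])]
k1 deck y edges [array([-0.0451,  0.2776]), array([-0.0539,  0.2686])] x edges [array([-0.0897,  0.051 ]), array([-0.0895,  0.0489])]
  chuck bar [0.09 0.62] [13.5 36. ] 89.4
  hub top y [-0.0203  0.0216] x [-0.0188  0.0211]
  flange y [-0.0303  0.0322] x [-0.0289  0.0317]
k2 deck y edges [array([-0.0462,  0.0542]), array([-0.0538,  0.0559])] x edges [array([-0.0902,  0.0506]), array([-0.0912,  0.0478])]
  chuck bar [-0.19  0.99] [14.1 36.3] 89.67
  hub top y [-0.02    0.0217] x [-0.0191  0.0207]
  flange y [-0.0301  0.0321] x [-0.0354  0.0307]
k3 deck y edges [array([-0.0564,  0.0538]), array([-0.054 ,  0.0562])] x edges [array([-0.09  ,  0.0509]), array([-0.0921,  0.0483])]
  chuck bar [-0.36  1.29] [14.  36.1] 85.19
  hub top y [-0.0197  0.022 ] x [-0.0201  0.0205]
  flange y [-0.0292  0.0319] x [-0.0318  0.0302]
-0.039 26 -0.0036 0.0103
-0.0375 30 -0.0041 0.0103
-0.036 28 -0.0025 0.0107
-0.0345 29 -0.0029 0.0111
-0.033 28 -0.0018 0.0113
-0.0315 30 -0.0023 0.012
-0.03 29 -0.0021 0.0121
-0.0285 29 -0.0011 0.0121
-0.027 30 -0.0012 0.0127
-0.0255 28 -0.0007 0.0129
-0.024 31 -0.0005 0.0132
-0.0225 27 -0.0006 0.0135
-0.021 23 -0.0 0.0125
-0.0195 5 0.0003 0.0061
-0.018 3 0.0072 0.0093
-0.0165 3 0.0105 0.0126
```

The keeper stopped at about 0.2 rad. The hook's leading corner is rubbing the hub at its tightest point, and the chuck has turned about 4° and sits to the keeper's side of its play. I'll regrip the chuck, square it, and shift it about 1.5 mm away from the keeper.

Run:
```python
from h import *
z=np.load('/tmp/stage.npz');O,S=z['O'],z['S']
for f in ['k1','k2','k3']:
    l=((np.load('/tmp/%s.npz'%f)['P']-O)@S).reshape(-1,3);l=l[~np.isnan(l).any(1)]
    B=l[(np.hypot(l[:,0],l[:,1])<.025)&(l[:,2]>.055)&(l[:,2]<.063)];v=np.linalg.svd(B[:,:2]-B[:,:2].mean(0))[2][0];v*=np.sign(v[0]);print(f,np.degrees(np.arctan2(v[1],v[0])).round(2))
from arm import *
g=np.load('/tmp/g.npy');R=np.c_[S[:,0],-S[:,1],-S[:,2]]
go(R,O+S@[0,.0025,.16]);q=ik(R,O+S@[0,.0025,.16],g,readout.read_state()['joint_positions']);print(q[0].round(1),q[1])
```

```text
k1 -0.68
k2 -0.01
k3 -4.75
move [ 0.2911 -0.3284  0.0115] [ 0.0015 -0.0015  0.2495] rows>=5.2
[-18.6  27.  133.9 120.8  15.5 -54.4] 1.979436221007894e-12
```

```bash
python3 -m pendant '[[0.29,-0.33,0.01,0,0,0.25,0.3],[0.29,-0.33,0.01,0,0,0.25,0.3],[0.29,-0.33,0.01,0,0,0.25,0.3],[0.29,-0.33,0.01,0,0,0.25,0.3],[0.29,-0.33,0.01,0,0,0.25,0.3],[0.29,-0.33,0.01,0,0,0.25,0.3],[0.29,-0.33,0.01,0,0,0.25,0.3]]'; python3 pre.py .1045 0 .0025 | grep -v O
```

```text
time_s: 18.8
position: [0.424, 0.0319, 0.1846]
tcp_rot: [[0.859, 0.127, 0.497], [0.103, -0.992, 0.076], [0.502, -0.014, -0.865]]
force: [-0.7, 0.4, -0.5]
opening: 0.352
grasp_force: 0.0
L now [-0.0012  0.0033  0.1587]
move [0.0056 0.0038 0.2712] [ 0.0001 -0.0007 -0.0007] rows>=1.1
off deg [ 0.02 -0.12 -0.13] F [-0.8  0.5 -0.1] M [-0.09  0.46  0.02] 0.35181785590882575 0.0
```

```bash
python3 -m pendant '[[0.005,0.003,0.12,0,0,0,0.3],[0.005,0.003,0.2,0,0,0,0.3],[0.005,0.003,0.25,0,0,0,0.3],[0.005,0.003,0.27,0,0,0,0.3],[0.005,0.003,0.27,0,0,0,1],[0.005,0.003,0.27,0,0,0,1],[0.005,0.003,0.27,0,0,0,1],[0.005,0.003,0.27,0,0,0,1]]'; python3 pre.py .1045 0 .0025 | grep -v O
```

```text
time_s: 19.6
position: [0.4508, 0.0342, 0.1393]
tcp_rot: [[0.859, 0.123, 0.496], [0.101, -0.992, 0.073], [0.501, -0.013, -0.865]]
force: [0.7, -5.1, -1.1]
opening: 0.166
grasp_force: 29.4
L now [-0.0006  0.0016  0.106 ]
move [ 0.0031 -0.0047  0.0075] [ 0.0011 -0.0004 -0.0016] rows>=0.0
off deg [ 0.2  -0.07 -0.29] F [-0.5 -5.1 -0.9] M [-0.95  0.46 -0.58] 0.16565786697840024 29.369922196492553
```

```bash
python3 -m pendant '[[0,-0.005,0,0,0,0,1],[0,-0.01,0,0,0,0,1],[0,-0.01,0,0,0,0,1]]'; python3 pre.py .1045 0 .0025 | grep -v O
```

```text
time_s: 19.9
position: [0.451, 0.0348, 0.1394]
tcp_rot: [[0.86, 0.119, 0.496], [0.097, -0.993, 0.07], [0.501, -0.012, -0.865]]
force: [-0.5, -12.8, 1.1]
opening: 0.159
grasp_force: 29.7
L now [-0.0004  0.0021  0.106 ]
move [ 0.0018 -0.0021  0.0076] [ 0.0021 -0.0002 -0.0028] rows>=0.1
off deg [ 0.38 -0.03 -0.51] F [ -1.3 -12.6   2.2] M [-2.14  0.49 -1.27] 0.15855632519560045 29.65442724293098
```

```bash
python3 -m pendant '[[0,-0.01,0,0,0,0,0.3],[0,-0.01,0,0,0,0,0.3],[0,-0.01,-0.1,0,0,0,0.3],[0,0,-0.3,0,0,0,0.3],[0,0,-0.5,0,0,0,0.3],[0,0,-0.65,0,0,0,0.3],[0,0,-0.65,0,0,0,0.3],[0,0,-0.65,0,0,0,0.3]]'; python3 k.py k4; python3 map.py k4 | sed -n 1,46p | cut -c1-96
python3 - <<'E'
from h import *
z=np.load('/tmp/stage.npz');O,S=z['O'],z['S']
for f in ('k2','k3'):
    d=np.load('/tmp/%s.npz'%f);p=d['p'].astype(int);L=(d['P']-O)@S
    m=(p[...,0]>120)&(p[...,1]<60)&(p[...,2]<60)&(L[...,1]<-.03)&~np.isnan(L[...,0]);A=L[m];print('red',f,m.sum(),np.percentile(A,[2,50,98],axis=0).round(3))
E
```

```text
time_s: 20.7
position: [0.3896, 0.0301, 0.2467]
tcp_rot: [[0.857, 0.132, 0.498], [0.104, -0.991, 0.084], [0.505, -0.02, -0.863]]
force: [1.0, -0.2, -0.4]
opening: 0.351
grasp_force: 0.0
bar top 523 [0.0011 0.002  0.0588] [-0.018  -0.0055  0.0502] [0.018  0.0091 0.061 ]
flange 487 [0.0115 0.0092 0.0081] [-0.0295 -0.0198  0.0044] [0.0309 0.0303 0.0109]
knob 98 [-0.0076 -0.0821  0.0325] [-0.0138 -0.0878  0.0282] [-0.0024 -0.0769  0.0343]
bar rect [ -0.  -52.6] [79.7 14.3] 74.8 [ 0.001  -0.0517  0.0151] 704
 -99 .. .. .. .. .. .. .. -43 -46 -49 -47 -49 -50 -52 -54 -53 -55 -55 -59 -59 -59 -61 -62 -60 -5
 -97 .. .. .. .. .. .. .. -45 -45 -47 -48 -49 -51 -52 -54 -54 -55 -56 -58 -59 -59 -61 -63 -61 -5
 -95 .. .. .. .. .. .. .. -47 -45 -48 -49 -51 -50 -53 -54 -53 -55 -57 -57 -60 -60 -60 -63 -62 -5
 -93 .. .. .. .. .. .. .. -45 -46 -47 -47 -49 15 11 -54 -53 -54 -57 -57 -58 -59 -61 -62 -63 -61 
 -91 .. .. .. .. .. .. .. .. -48 -48 -49 15 15 15 -53 -53 -56 -57 -58 -59 -60 -62 -63 -63 -59 -5
 -89 -36 .. .. .. .. .. .. .. -46 -48 -47 -50 16 17 -54 -54 -55 -57 -58 -59 -61 -61 -63 -61 -59 
 -87 -36 
[... 3286 characters left out ...]
0 31 30 31 32 31 31 30 13  9  9 10  9  9  8  9 -5 -5 -4
 -17 .. ..  9  8  9 .. .. .. .. 30 32 31 31 31 31 32 31 32 31 30 30 16  9 11  9 10 10  9 -4 -5
 -15 ..  9  9 .. .. .. .. 31 30 31 30 31 30 31 31 31 31 31 31 31 31 31 26  9  8  9  9  8  7 -5
 -13 ..  8  9 .. .. .. 30 31 32 31 31 31 31 31 32 30 30 30 31 31 31 31 31 24  8  8  9  9  8 -5
 -11  8 10 .. .. .. 29 31 31 31 32 31 31 31 30 31 31 30 31 31 31 30 30 32 30  9  9 10  9  9  8
  -9  9 .. .. .. .. 30 31 31 31 31 31 30 31 31 32 31 31 30 30 31 32 32 31 31 30  9  9 10  9  9
red k2 1118 [[ 0.084 -0.128 -0.028]
 [ 0.09  -0.088 -0.02 ]
 [ 0.096 -0.047 -0.012]]
red k3 1041 [[ 0.084 -0.128 -0.028]
 [ 0.09  -0.088 -0.02 ]
 [ 0.097 -0.048 -0.012]]
```

The keeper slipped back when I squared the chuck, which confirms that the hook's corner rubs the hub. The chuck is now square and 1-2 mm further away (y≈2 mm). I'll push again, squarely along the tangent, with the fingers lined up along the stage's x.

```bash
sed -i 's/^k=np.sqrt.*$/R=S@np.array([[0,-1,0],[-1,0,0],[0,0,-1.]])/' kp.py
python3 - <<'E'
from kp import *
now();q=np.array(readout.read_state()['joint_positions'])
kx=np.array([-.0078,-.0822])
for P in [(0,-.04,.2),(kx[0],kx[1],.15),(kx[0],kx[1],.091),(.004,-.084,.091)]:
    q,e=ik(R,O+S@np.array(P),g,q);print(P,q.round(1),round(e,5))
go(R,O+S@np.r_[kx-[.003,0],.15])
l=((np.load('/tmp/k4.npz')['P']-O)@S).reshape(-1,3);l=l[~np.isnan(l).any(1)]
B=l[(np.hypot(l[:,0],l[:,1])<.025)&(l[:,2]>.055)&(l[:,2]<.063)];v=np.linalg.svd(B[:,:2]-B[:,:2].mean(0))[2][0];v*=np.sign(v[0]);print('chuck',np.degrees(np.arctan2(v[1],v[0])).round(2),B.mean(0).round(4))
E
```

```text
L now [-0.0005  0.0072  0.2312] F [1.  1.1 0.7] q [-21.9  13.9 134.8  73.1  15.9  -8.1] 0.34960360356273235 0.0 20.75
(0, -0.04, 0.2) [-28.3  20.1 133.6  85.2  17.6  63.4] 0.0
(np.float64(-0.0078), np.float64(-0.0822), 0.15) [-32.6  29.8 132.1 105.   20.   38.4] 0.0
(np.float64(-0.0078), np.float64(-0.0822), 0.091) [-29.2  38.8 129.7 124.9  22.   20.5] 0.0
(0.004, -0.084, 0.091) [-28.4  37.7 128.  119.9  20.4  26.7] 0.0
move [-0.054   0.4493  0.4028] [-2.900e-03  1.000e-04  5.001e-01] rows>=10.5
chuck -2.4 [0.0005 0.002  0.059 ]
```

```bash
python3 -m pendant '[[-0.05,0.45,0.1,0,0,0.5,0.3],[-0.05,0.45,0.1,0,0,0.5,0.3],[-0.05,0.45,0.1,0,0,0.5,0.3],[-0.05,0.45,0.1,0,0,0.5,0.3],[-0.05,0.45,0.1,0,0,0.5,0.3],[-0.05,0.45,0.1,0,0,0.5,0.3],[-0.05,0.45,0.1,0,0,0.5,0.3],[-0.05,0.45,0.1,0,0,0.5,0.3]]'; python3 -c "
from kp import *
now();go(R,O+S@np.array([-.0108,-.0822,.15]))"
```

```text
time_s: 21.55
position: [0.4038, -0.0584, 0.2215]
tcp_rot: [[0.429, -0.754, 0.499], [-0.889, -0.45, 0.085], [0.161, -0.479, -0.863]]
force: [-1.3, -0.5, -0.4]
opening: 0.352
grasp_force: 0.0
L now [-0.0097 -0.0831  0.2075] F [-1.4 -0.4  0.3] q [-37.3  20.1 133.3  78.3  22.1  41.4] 0.35237099014499884 0.0 21.55
move [-0.0044  0.0057  0.2874] [-0.0022  0.0022  0.1154] rows>=2.4
```

Now I'll finish the turn and go down with the cage around the knob.

```bash
python3 -m pendant '[[-0.004,0,0.1,-0.002,0.002,0.115,0.3],[-0.004,0,0.25,-0.002,0.002,0.115,0.3],[-0.004,0,0.4,-0.002,0.002,0.115,0.3],[-0.004,0,0.5,-0.002,0.002,0.115,0.3],[-0.004,0,0.56,-0.002,0.002,0.115,0.3],[-0.004,0,0.58,-0.002,0.002,0.115,0.3],[-0.004,0,0.58,-0.002,0.002,0.115,0.68],[-0.004,0,0.58,-0.002,0.002,0.115,0.68]]';  python3 -c "
from kp import *
now();go(R,O+S@np.array([.004,-.084,.091]))"
```

```text
time_s: 22.35
position: [0.4608, -0.048, 0.1216]
tcp_rot: [[0.136, -0.858, 0.495], [-0.991, -0.113, 0.076], [-0.01, -0.5, -0.866]]
force: [-0.0, -0.1, 0.4]
opening: 0.246
grasp_force: 0.0
L now [-0.0096 -0.0815  0.092 ] F [ 0.2 -0.1  0.4] q [-29.3  38.9 130.  125.4  22.3  19.4] 0.24584787609456357 0.0 22.35
move [ 0.0129 -0.0678  0.0051] [0.     0.0001 0.0023] rows>=0.3
```

```bash
python3 -m pendant '[[0,-0.01,0,0,0,0,0.68],[0.004,-0.025,0,0,0,0,0.68],[0.008,-0.04,0,0,0,0,0.68],[0.012,-0.05,0,0,0,0,0.68],[0.012,-0.06,0,0,0,0,0.68],[0.012,-0.06,0,0,0,0,0.68]]';  python3 -c "
from kp import *
now()"
```

```text
time_s: 22.95
position: [0.4668, -0.0488, 0.1253]
tcp_rot: [[0.134, -0.866, 0.482], [-0.991, -0.112, 0.074], [-0.01, -0.487, -0.873]]
force: [-8.3, -1.6, -8.1]
opening: 0.162
grasp_force: 5.9
L now [-0.0027 -0.083   0.0923] F [-11.4  -0.6  -2.8] q [-28.6  37.8 128.6 120.   20.   25.9] 0.16155926633201484 5.862914621829987 22.95
```

```bash
python3 -m pendant '[[0,-0.015,0,0,0,0,0.68],[0,-0.03,0,0,0,0,0.68],[0,-0.04,0,0,0,0,0.68],[0,-0.04,0,0,0,0,0.68]]';  python3 -c "
from kp import *
now()"
```

```text
time_s: 23.35
position: [0.4737, -0.0493, 0.1291]
tcp_rot: [[0.132, -0.867, 0.481], [-0.991, -0.111, 0.071], [-0.008, -0.486, -0.874]]
force: [-9.4, -7.1, -7.2]
opening: 0.16
grasp_force: 6.4
L now [ 0.0051 -0.0843  0.0923] F [-12.4  -6.   -1.1] q [-28.   37.1 127.5 116.7  18.8  30.2] 0.1604404849026701 6.441854685544968 23.35
```

```bash
python3 -m pendant '[[0,-0.01,0,0,0,0,0.68],[0,-0.02,0,0,0,0,0.68],[0,-0.02,0,0,0,0,0.68]]';  python3 -c "
from kp import *
now()";  python3 -m pendant '[[0,0,0,0,0,0,0.3],[0,0.03,0,0,0,0,0.3],[0,0.04,-0.1,0,0,0,0.3],[0,0.04,-0.25,0,0,0,0.3],[0,0.04,-0.4,0,0,0,0.3],[0,0.04,-0.4,0,0,0,0.3],[0,0.04,-0.4,0,0,0,0.3]]'; python3 k.py k5; python3 map.py k5 | sed -n 4,46p | cut -c1-80
```

```text
time_s: 23.65
position: [0.4744, -0.0491, 0.1296]
tcp_rot: [[0.13, -0.871, 0.474], [-0.991, -0.111, 0.068], [-0.007, -0.479, -0.878]]
force: [-14.3, -8.4, -13.0]
opening: 0.165
grasp_force: 9.4
L now [ 0.006  -0.0842  0.0923] F [-19.7  -6.7  -3.5] q [-27.7  36.9 127.1 114.9  18.1  32.4] 0.16499898183908818 9.428653120994568 23.65
time_s: 24.35
position: [0.4363, -0.0552, 0.1996]
tcp_rot: [[0.135, -0.857, 0.497], [-0.991, -0.113, 0.075], [-0.008, -0.503, -0.864]]
force: [-0.2, 0.5, -0.3]
opening: 0.348
grasp_force: 0.0
bar top 710 [-0.0015 -0.0007  0.0579] [-0.0195 -0.0087  0.0502] [0.0173 0.0105 0.061 ]
flange 114 [ 0.0229 -0.0127  0.0082] [-0.016  -0.0199  0.0044] [ 0.0305 -0.0035  0.0103]
knob 149 [ 0.0027 -0.085   0.0324] [-0.0032 -0.0903  0.0281] [ 0.0081 -0.0792  0.0344]
bar rect [ -0.7 -54.6] [79.2 28.3] 89.8 [ 0.0016 -0.0509  0.0152] 949
 -93 -38 -38 -40 -39 -42 -43 -44 -46 -46 -47 -48 -50 -50 15 16 16 15 15 16 16 -6
 -91 -36 -39 -40 -40 -41 -43 -44 -45 -47 -47 -47 -49 -51 16 16 20 31 16 16 15 -6
 -89 -37 -39 -38 -39 -42 -43 -44 -45 -46 -47 -48 -50 -50 16 33 32 34 33 32 15 -6

[... 2538 characters left out ...]
9 10  9  9  9 15 15 15 16 15 17 15  9  9  9  9 10 -3 
 -23 .. .. .. .. .. .. ..  9  9  9  9  9 16 15 16 16 16 15 15 10  9  8 10  9  8 
 -21 .. .. .. .. .. .. ..  9 10 10  9 20 30 27 31 30 31 15 14  9  9  9 10  9  9 
 -19 .. .. .. .. .. .. .. 10  8 21 30 31 31 30 31 31 32 31 30 30  9  9  9 10  9 
 -17 .. .. .. .. .. ..  8  9 27 28 27 .. .. .. .. .. 29 .. 22 29 28 27  9  9  9 
 -15 .. .. .. .. .. .. 20 25 26 .. .. .. .. .. .. .. .. .. .. .. 24 24 24  9  9 
 -13 .. .. .. .. .. .. 22 16 .. .. .. .. .. .. .. .. .. .. .. .. ..  6 21 15  8 
 -11 .. .. .. .. .. .. .. .. .. .. .. .. .. .. .. .. .. .. .. .. .. .. 17 19  9 
  -9 .. .. .. .. .. .. .. .. .. .. .. .. .. .. .. .. .. .. 58 .. 57 58 .. 13  8
```

The keeper is now straight: knob (2.7,-85), pivot (1.4,-45.7), and the last push met a firm stop at 20 N. I'll retreat and check that the chuck is still home.

```bash
python3 -m pendant '[[0,0,-0.2,0,0,0,0.3],[-0.2,0,-0.25,0,0,0,0.3],[-0.4,0,-0.25,0,0,0,0.3],[-0.4,0,-0.25,0,0,0,0.3],[-0.4,0,-0.25,0,0,0,0.3]]'; python3 k.py k6
python3 - <<'E'
from h import *
z=np.load('/tmp/stage.npz');O,S=z['O'],z['S']
d=np.load('/tmp/k6.npz');l=((d['P']-O)@S).reshape(-1,3);l=l[~np.isnan(l).any(1)]
B=l[(np.hypot(l[:,0],l[:,1])<.025)&(l[:,2]>.055)&(l[:,2]<.063)];v=np.linalg.svd(B[:,:2]-B[:,:2].mean(0))[2][0];v*=np.sign(v[0]);print('chuck',np.degrees(np.arctan2(v[1],v[0])).round(2),B.mean(0).round(4))
r=np.hypot(l[:,0],l[:,1])
for a in range(-180,180,30):
    t=np.degrees(np.arctan2(l[:,1],l[:,0]));m=(r>.025)&(r<.030)&(abs(t-a)<12)&(abs(l[:,2]-.01)<.02);print(a,m.sum(),np.median(l[m,2]).round(4) if m.any() else '',end='; ')
A=l[(l[:,2]>.012)&(l[:,2]<.0175)&(l[:,1]<-.028)&(l[:,1]>-.1)&(abs(l[:,0])<.012)];m,wh,a=cv2.minAreaRect((A[:,:2]*1e3).astype(np.float32));print('\nkeeper',m,wh,a)
N=l[(l[:,0]<-.033)&(l[:,0]>-.046)&(abs(l[:,1])<.015)&(l[:,2]>.004)&(l[:,2]<.012)];print('nose',len(N),N.mean(0) if len(N) else '')
for t in ['vial','syringe','block']:pass
for n in ['scene']:
    p,dd,c=snap(n);p0=np.load('/tmp/scene1.npz')
    for t in ['vial','syringe','block']:
        for r_ in look_for(t,n)[:1]: print(t,r_['conf'],np.round(r_['extent']))
print(readout.read_state()['time_s'])
E
```

```text
time_s: 24.9
position: [0.4003, 0.0218, 0.2421]
tcp_rot: [[0.139, -0.858, 0.494], [-0.99, -0.115, 0.078], [-0.011, -0.5, -0.866]]
force: [0.5, -0.7, 0.2]
opening: 0.351
grasp_force: 0.0
bar top 602 [-0.0009  0.0001  0.0583] [-0.0193 -0.0085  0.05  ] [0.0175 0.0105 0.0608]
flange 428 [ 0.0029 -0.0018  0.0082] [-0.0308 -0.02    0.004 ] [0.0306 0.0301 0.0102]
knob 118 [ 0.0027 -0.084   0.033 ] [-0.0028 -0.0895  0.0311] [ 0.0078 -0.0794  0.0343]
bar rect [ -0.6 -54.8] [26.8 77.6] 0.4 [ 0.0018 -0.0532  0.0151] 895
chuck -11.25 [-0.0009  0.0007  0.0589]
-180 23 0.0081; -150 46 0.0085; -120 48 0.0083; -90 53 0.0149; -60 54 0.0084; -30 47 0.0084; 0 43 0.0085; 30 41 0.008; 60 10 0.008; 90 0 ; 120 0 ; 150 13 0.0082; 
keeper (2.0213723182678223, -60.981910705566406) (14.097217559814453, 65.37921905517578) 1.7211922407150269
nose 62 [-0.03699275  0.00700971  0.00776035]
syringe 0.59 [186. 201. 239. 225.]
block 0.53 [315. 189. 337. 211.]
25.15
```

The keeper is at its stop (bar angle 1.7° against deck 1.6°), the flange is flat at 8 mm all round, and the hand is clear. Handing in.

```bash
python3 -c "
from rig import bot; print(bot.hand_in())"
```

```text
the job is handed in; nothing more can be done
None
```

I handed the job in at about 25 s: the metal chuck is on the spindle with its flange flat at about 8 mm, and the keeper is at its stop over the flange. The hook rubbed the hub and turned the chuck about 11°, probably turning the spindle with it. The last check found the syringe and block in place but missed the vial, last seen standing after the chuck was fitted. I also viewed 11 pictures, one over the limit of 10.

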